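# Put the toppled tea tin back in its row

## Robot

A 6-joint arm with a two-finger parallel gripper is mounted at the origin on the work surface. World frame = base frame: x ahead of the robot, y to its left, z up, the work surface at z = 0. Lengths are in m, angles in rad, forces in N, time in s.
With the tool pointing down it reaches from about 0.35 to 0.975 m from the base axis. Payload 4.9 kg.
Tool frame: the origin (TCP) lies between the finger pads; the fingertips stand 22 mm ahead of it and the grasp point (between the pads) lies 3 mm ahead of it; z points along the fingers, y is the line along which they close (so a half turn about z gives the same grasp; the last joint's range is limited). The gripper opens to 85 mm and grips with 20 to 120 N. Pads are 22 mm wide; open, the fingers measure 114 mm over their backs; the gripper's body (76 mm by 85 mm) begins 54 mm behind the grasp point. The pads swing forward as they close: fully open they stand 13 mm farther back than shut.
Start: joints at [1.196, 0.053, 1.613, -0, 1.476, -0.119], TCP at [0.158, 0.605, 0.253] pointing down, gripper open.
Joint ranges: [-3.01, 3.01], [-1.01, 2.22], [0.06, 2.58], [-1.02, 4.17], [0.09, 2.62], [-3.14, 3.14]. Speed limits (rad/s): [2.57, 2.57, 3.14, 3.14, 3.14, 3.14].

## Interface

Orientations are given as a unit quaternion [w, x, y, z].
In Python, from plant import state, grab_frame, get_calibration, job_done, recognise, regions_of gives the robot as it stands.
- The arm moves only by the tool apply_moves, never from a script. Its argument "targets" is a list of rows, each an object with "translation": the shift along the tool's x, y, z normalised to -1 to 1, where 1 is 100 mm, a list of three; "twist": the turn about the tool's z normalised to -1 to 1, where 1 is 0.1 rad; "hand": the opening, from 0 (shut) to 1 (fully open). A call has 1 to 8 rows; each row shifts and turns the commanded pose from where the row before left it, along the tool's axes as they then stand; what a row does not reach is not made up. A row lasts 1/10 s, in which the tool goes at most 50 mm and 8.59 degrees, less where a joint would pass 70% of its speed; a pose out of reach is approached as far as the arm can. A call with a number of a shift or a turn outside -1 to 1 is refused whole. A call with a gripper value outside its range is refused whole. The fingers move at their own pace and stop on an object; the grip force is fixed at half the most. Time passes only in rows, so rows that do not move let the fingers close. It gives the time, the measured TCP pose, the force, the opening and the grip force at its end, in the units of the state.
- state(): the state, without advancing time (a new reading comes with each control period).
- grab_frame(name): name is "scene" or "side" or "wrist"; returns the picture (384x512x3 uint8, red, green, blue); there is no depth.
- get_calibration(name): a dict with "camera_matrix" (3x3 intrinsics, pixels), "D" ([k1, k2, p1, p2, k3] as OpenCV has them; the pictures are not rectified), "pose" (4x4, takes a point from camera to world coordinates). Camera axes: x right, y up, looking along -z (the intrinsics and any distortion apply to the point x, -y, -z); pixel columns grow to the right and rows downward; lengths in m; the calibration is good to about 2 mm. A picture is of the moment at which its call begins: read the wrist's pose just before it. get_calibration takes no time and is no camera call; for the wrist camera it gives the pose at the moment of the call.
- job_done(): hands the job in; it is judged then, once.
Trained networks look in the newest picture that a camera, given by its name, has taken for a name from the list of things; names that differ only in an ending like _2 or _b are one class to them, and where a whole thing is asked for, a point or a joint stands for the part that bears it (a point fixed in the world has none). Each returns a list of dicts, best first, with "score" (0 to 1); they miss things now and then, are a little off and sometimes report something else, mostly with a low value. They report only what shows in the picture. A call takes as long as a camera call. They do not tell look-alikes from the thing itself.
- recognise(camera, query): "point" ([x, y, z] in m, in world coordinates, good to about 4 mm: the middle of the surface that is visible of it).
- regions_of(camera, query): "pixels" (384x512 bool, what is visible of it).
The state is a dict: "time": time; "joint_pos": joint angles; "joint_vel": joint speeds; "joint_efforts": joint torques, N m; "tool_pos": TCP position; "tool_rot": TCP orientation; "contact_force": force on the tool from outside, world axes, zero at the start; "ft_torque": the same for the moment, N m; "gripper_width": opening from 0.0 (shut) to 1.0 (fully open); "grasp_force": force on a finger pad.
Only numpy, scipy, OpenCV 4.12 (cv2) and the standard library are available. Lean on these libraries where they do the work, as an engineer would, in place of code of your own. Each camera call takes 0.05 s, during which the arm holds its last target. There are 200 camera calls.

## Task

The milk jug is standing in the tea tin's place in the row. First lift the jug out and set it down in the middle of the cork coaster; then stand the toppled tin upright on the bare table top, let go of it, take it again from above by its lid and stand it in the gap the jug left, midway between its neighbours and square with the row. Set both down rather than dropping them, keep the jug upright, and leave the other tins, the cups, the date dish and the remote caddy where they are.

Things in the scene. Friction and masses are not known exactly. Their poses are not given: they have to be found in the camera images.
- tin: The toppled square tea tin: aluminium body 50 x 50 mm, 75 mm tall, with a fixed square wooden lid 40 x 40 mm, 18 mm tall, centred on top (93 mm in all, about 0.2 kg). Origin: centre of its underside; z runs to the lid, x and y square to the sides. It starts lying on a side on the table at one end of the stand (origin 25 mm up), its lid pointing roughly towards the robot (-x, within 30 degrees).
- tin_a: Standing neighbour in the row, the same kind of square tea tin: aluminium body 50 x 50 mm, 75 mm tall, with a fixed square wooden lid 40 x 40 mm, 18 mm tall, centred on top (93 mm in all, about 0.2 kg). Origin: centre of its underside; z runs to the lid, x and y square to the sides. Stays.
- tin_b: Standing neighbour, same tin and same axes as tin_a. It stands at place_left or place_right, whichever the jug does not occupy. Stays.
- tin_c: Standing neighbour, same tin and same axes as tin_a. Stays.
- stand: Low fixed dark-wood row stand, 86 x 300 mm. Origin: centre of its underside, on the table; y runs along the row, x across it, z up. Its floor is 12 mm above the table; a rail 10 mm thick and 22 mm high above the table runs along each long side, leaving a lane 66 mm wide. Four places 70 mm apart at y = -105, -35, +35, +105 mm hold three tins and the jug; the ends are open.
- place_left (a point): Point on the stand's floor at the centre of the place at stand y = +35 mm (axes as the stand's).
- place_right (a point): Point on the stand's floor at the centre of the place at stand y = -35 mm (axes as the stand's). The jug starts at one of these two places.
- jug: Empty stainless steel milk jug, round, 95 mm tall, base 58 mm, belly 66 mm and mouth 62 mm across, wall 3 mm, about 0.28 kg. Origin: centre of its underside; z up out of the mouth; its handle points to its own -x, roughly towards the robot at the start.
- jug_handle (a point): Point in the middle of the upright strap of the jug's handle, at x = -60 mm, z = 68 mm in the jug's frame. The strap is 14 mm wide (along jug y), 8 mm thick (along x), and reaches from 22 to 84 mm above the jug's underside; 14 mm wide arms at its upper and lower end join it to the jug. Between strap and jug there is 23 mm or more of open space.
- coaster: Round cork coaster fixed to the table at the other end of the stand from the toppled tin, 100 mm across, 5 mm thick. Origin: centre of its underside, on the table.
- cup_1: White porcelain espresso cup, 64 mm across, 58 mm tall, origin at the centre of its underside, behind the stand. Leave alone.
- cup_2: A second cup like cup_1. Leave alone.
- date_dish: Round ceramic date dish with clip-on lid, 146 mm across, 85 mm tall with its knob, origin at the centre of its underside, in front of the stand. Leave alone.
- caddy: Black plastic remote caddy, 90 x 160 mm, 85 mm tall, with two remotes standing in it up to 136 mm high, origin at the centre of its underside, behind the stand. Leave alone.
Mind the look-alikes: they are no part of the job. Several things have the shape of the coaster; the one meant has the colours described above. Leave any purple look-alike of the tin alone.

How it is judged:
By the outcome, as a careful person would: the job done as asked, in the order asked, and still so for the second after the job is handed in, with the robot touching nothing.
It also fails if it takes over 72 s, if anything falls off the work surface, if the arm or the gripper's body presses on something with over 40 N, if the wrist force passes 120 N, or if a joint passes its speed limit or range.

## Working session

There is one attempt and no reset: what is moved stays moved. The work goes in short steps, Python scripts to look and compute and a tool call to move; the robot and the scene stay as the last step left them, time stands still between calls to the robot, and variables do not carry over. Pictures are saved under pics/ and viewed, at most 10 in all, crops included, and the job is handed in when it is done.

Besides the shell and the picture viewer there is one more tool, called as a command line: name --argument value ..., lists and objects as JSON in quotes. apply_moves: Moves the arm, as the interface text tells. Its arguments: {"type":"object","properties":{"targets":{"type":"array"}},"required":["targets"]}

```bash
mkdir -p pics; ls; cat > h.py <<'E'
from plant import *
import numpy as np, cv2
def save(n,f): 
    im=grab_frame(n); cv2.imwrite('pics/'+f,im[:,:,::-1]); return im
def ray(cam,px):
    c=get_calibration(cam);K=np.array(c['camera_matrix']);D=np.array(c['D']);P=np.array(c['pose'])
    u=cv2.undistortPoints(np.array(px,float).reshape(-1,1,2),K,D).reshape(-1,2)
    d=np.c_[u[:,0],-u[:,1],-np.ones(len(u))]@P[:3,:3].T
    return P[:3,3],d
def atz(cam,px,z):
    o,d=ray(cam,px); return o+d*((z-o[2])/d[:,2])[:,None]
def proj(cam,X):
    c=get_calibration(cam);K=np.array(c['camera_matrix']);D=np.array(c['D']);P=np.array(c['pose'])
    p=(np.atleast_2d(X)-P[:3,3])@P[:3,:3]; p=p*[1,-1,-1]
    return cv2.projectPoints(p,np.zeros(3),np.zeros(3),K,D)[0].reshape(-1,2)
E
python3 - <<'E'
from h import *
a=save('scene','s0.png');b=save('side','d0.png')
cv2.imwrite('pics/both.png',cv2.resize(np.vstack([a,b])[:,:,::-1],None,fx=.78,fy=.78,interpolation=cv2.INTER_AREA))
for cam in('scene','side'):
    print(cam,np.round(get_calibration(cam)['pose'],2).tolist())
    for q in('tin','jug','jug_handle','stand','coaster'):
        for r in recognise(cam,q)[:6]:
            print(q,round(r['score'],2),np.round(r['point'],3),proj(cam,r['point']).round())
E
```

```text
pics
scene [[-0.5, -0.59, 0.64, 1.18], [0.86, -0.33, 0.38, 0.35], [-0.01, 0.74, 0.67, 0.73], [0.0, 0.0, 0.0, 1.0]]
tin 0.9 [ 0.653 -0.035  0.076] [[237. 206.]]
tin 0.88 [0.751 0.37  0.052] [[383. 317.]]
tin 0.81 [ 0.656 -0.1    0.076] [[215. 198.]]
tin 0.66 [0.59  0.309 0.051] [[377. 248.]]
tin 0.56 [0.629 0.103 0.079] [[290. 219.]]
jug 0.86 [0.638 0.034 0.071] [[264. 213.]]
jug_handle 0.61 [0.636 0.034 0.074] [[264. 212.]]
stand 0.64 [0.66  0.033 0.014] [[260. 234.]]
stand 0.16 [0.763 0.02  0.036] [[232. 255.]]
coaster 0.92 [ 0.597 -0.31   0.006] [[172. 179.]]
coaster 0.58 [ 0.743 -0.358  0.006] [[125. 203.]]
coaster 0.5 [0.637 0.032 0.076] [[264. 211.]]
side [[0.96, 0.22, -0.18, 0.4], [-0.29, 0.72, -0.64, -0.69], [-0.01, 0.66, 0.75, 0.89], [0.0, 0.0, 0.0, 1.0]]
tin 0.95 [0.603 0.087 0.095] [[248. 168.]]
tin 0.86 [0.738 0.357 0.043] [[265. 117.]]
tin 0.77 [ 0.632 -0.129  0.076] [[283. 229.]]
tin 0.76 [ 0.62  -0.056  0.089] [[269. 206.]]
tin 0.71 [0.572 0.295 0.045] [[221. 137.]]
jug 0.71 [0.612 0.02  0.081] [[258. 187.]]
jug_handle 0.81 [0.615 0.017 0.083] [[259. 188.]]
coaster 0.79 [ 0.74  -0.361  0.008] [[358. 313.]]
coaster 0.68 [ 0.596 -0.317  0.006] [[294. 313.]]
```

View pics/both.png

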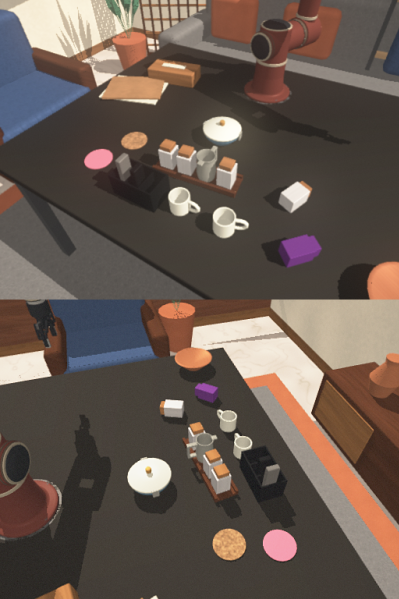

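The scene picture shows three standing tins with the jug between them at (264,213). The toppled white tin is at (377,248), and the purple look-alike at (383,317) is excluded. Two discs have the coaster's shape: (172,179) is brown cork and fits, while (125,203) is pink and doesn't. I'll confirm this in one crop.

```bash
python3 - <<'E'
from h import *
a=cv2.imread('pics/s0.png')
cv2.imwrite('pics/crop.png',cv2.resize(a[150:350,100:440],None,fx=2.3,fy=2.3,interpolation=cv2.INTER_CUBIC))
s=state();print({k:np.round(v,3).tolist() for k,v in s.items()})
print(np.round(get_calibration('wrist')['pose'],3).tolist(), get_calibration('wrist')['camera_matrix'])
for q in('date_dish','cup','caddy'):
  for cam in ('scene',):
    for r in recognise(cam,q)[:3]: print(q,round(r['score'],2),np.round(r['point'],3))
E
```

```text
{'time': 0.6, 'joint_pos': [1.196, 0.053, 1.613, 0.0, 1.476, -0.119], 'joint_vel': [-0.002, -0.001, -0.001, -0.001, 0.0, -0.0], 'joint_efforts': [-0.0, -39.34, -37.024, -0.0, 0.001, -0.0], 'tool_pos': [0.158, 0.605, 0.253], 'tool_rot': [-0.0, 0.128, 0.992, -0.0], 'contact_force': [0.114, 0.304, 0.42], 'ft_torque': [-0.05, 0.033, -0.071], 'grasp_force': 0.0, 'gripper_width': 0.995}
[[0.252, -0.915, -0.316, 0.077], [0.968, 0.238, 0.082, 0.626], [0.001, -0.326, 0.945, 0.374], [0.0, 0.0, 0.0, 1.0]] [[297.62538433   0.         260.49909817]
 [  0.         297.62538433 194.15267472]
 [  0.           0.           1.        ]]
date_dish 0.68 [ 0.441 -0.012  0.061]
cup 0.89 [0.752 0.171 0.033]
cup 0.86 [0.767 0.022 0.034]
caddy 0.7 [0.636 0.031 0.077]
caddy 0.69 [ 0.8   -0.113  0.065]
```

View pics/crop.png

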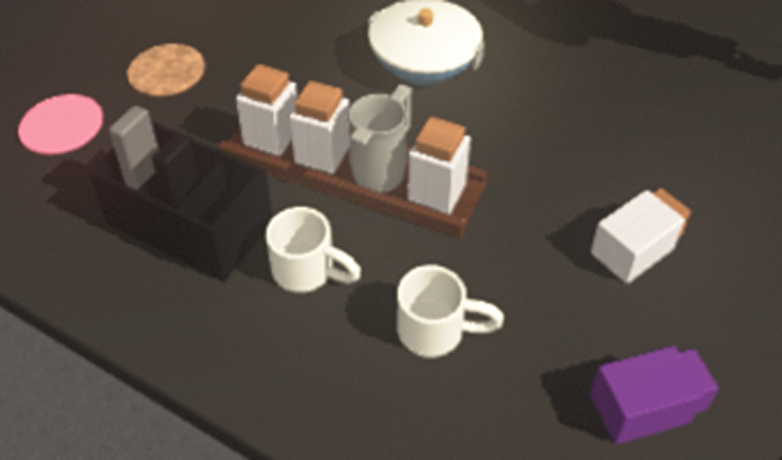

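The enlarged crop confirms it: cork coaster at crop (166,68), jug between tins with its handle at (402,100), and the white toppled tin at (640,235). Next I'll move the wrist camera over the row.

apply_moves --targets '[{"translation": [-0.22,-0.44,0],"twist": -1,"hand": 1},{"translation": [-0.22,-0.44,0],"twist": -1,"hand": 1},{"translation": [-0.22,-0.44,0],"twist": -1,"hand": 1},{"translation": [-0.22,-0.44,0],"twist": -1,"hand": 1},{"translation": [-0.22,-0.44,0],"twist": 0,"hand": 1},{"translation": [-0.22,-0.44,0],"twist": 0,"hand": 1},{"translation": [-0.22,-0.44,0],"twist": 0,"hand": 1},{"translation": [-0.22,-0.44,0],"twist": 0,"hand": 1}]'

```text
time: 1.55
tool_pos: [0.3397, 0.2583, 0.2537]
tool_rot: [0.001, -0.072, 0.997, 0.0]
contact_force: [1.4, 0.3, -0.2]
gripper_width: 0.999
grasp_force: 0.0
```

apply_moves --targets '[{"translation": [-0.22,-0.44,0],"twist": 0,"hand": 1},{"translation": [-0.22,-0.44,0],"twist": 0,"hand": 1},{"translation": [-0.22,-0.44,0],"twist": 0,"hand": 1},{"translation": [-0.22,-0.44,0],"twist": 0,"hand": 1},{"translation": [-0.22,-0.44,0],"twist": 0,"hand": 1},{"translation": [0,0,0],"twist": 0,"hand": 1}]'

```text
time: 2.15
tool_pos: [0.4816, 0.0537, 0.2535]
tool_rot: [0.0, -0.069, 0.998, -0.001]
contact_force: [-0.1, 0.5, 0.0]
gripper_width: 0.998
grasp_force: 0.0
```

```bash
cat >> h.py <<'E'
from scipy.spatial.transform import Rotation as R
def tool():
    s=state(); q=s['tool_rot']; return np.array(s['tool_pos']),R.from_quat([q[1],q[2],q[3],q[0]]).as_matrix()
def togo(X,yaw=None):
    "X: TCP goal in world; yaw: heading of tool y in deg (mod 180)"
    p,M=tool(); cur=np.degrees(np.arctan2(M[1,1],M[0,1]))
    d=None if yaw is None else (yaw-cur+90)%180-90
    tw=0 if d is None else -np.radians(d)
    M2=M@R.from_euler('z',tw).as_matrix()
    print('tcp',p.round(4),'yaw',round(cur,2),'tilt',np.round(M[:2,2],3),'go now-axes',(M.T@(np.array(X)-p)*10).round(3),'after-twist axes',(M2.T@(np.array(X)-p)*10).round(3),'twist',round(tw*10,2))
E
python3 - <<'E'
from h import *
save('wrist','w1.png'); print(tool()[0])
for q in('jug','jug_handle','tin','stand'):
    for r in recognise('wrist',q)[:5]: print(q,round(r['score'],2),np.round(r['point'],3),proj('wrist',r['point']).round())
togo([.58,.03,.25],98)
E
```

```text
[0.48042816 0.05576428 0.25327021]
jug 0.61 [0.613 0.025 0.087] [[216. 287.]]
jug_handle 0.88 [0.615 0.027 0.088] [[216. 289.]]
tin 0.95 [0.564 0.296 0.042] [[433. 259.]]
tin 0.92 [ 0.61  -0.024  0.053] [[179. 263.]]
tin 0.9 [ 0.616 -0.108  0.08 ] [[100. 271.]]
tin 0.67 [0.592 0.093 0.084] [[276. 278.]]
tin 0.43 [0.76  0.342 0.051] [[420. 378.]]
stand 0.65 [ 0.597 -0.006  0.015] [[200. 242.]]
tcp [0.479  0.059  0.2533] yaw 98.35 tilt [-0.  0.] go now-axes [-0.958 -0.434  0.033] after-twist axes [-0.96  -0.428  0.033] twist 0.06
```

View pics/w1.png

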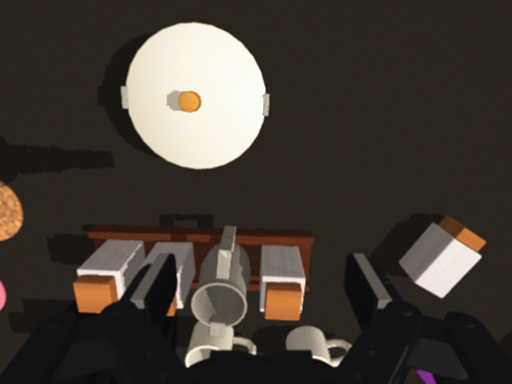

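Wrist view: the jug's handle strap is at about (230,240), with the mouth at (220,305). Lids are at (97,293), hidden behind the finger, and (283,300). The front rail runs from (88,230) to (312,238). I'll move forward so the row is mid-picture.

apply_moves --targets '[{"translation": [-0.45,-0.2,0],"twist": 0,"hand": 1},{"translation": [-0.45,-0.2,0],"twist": 0,"hand": 1},{"translation": [0,0,0],"twist": 0,"hand": 1},{"translation": [0,0,0],"twist": 0,"hand": 1}]'

```text
time: 2.8
tool_pos: [0.5741, 0.0325, 0.2523]
tool_rot: [-0.001, -0.073, 0.997, 0.0]
contact_force: [-1.1, -0.9, -0.2]
gripper_width: 1.003
grasp_force: 0.0
```

```bash
python3 - <<'E'
from h import *
im=save('wrist','w2.png')
cv2.imwrite('pics/w2b.png',cv2.resize(im[:,:,::-1],None,fx=1.55,fy=1.55,interpolation=cv2.INTER_CUBIC))
hsv=cv2.cvtColor(im,cv2.COLOR_RGB2HSV)
m=cv2.inRange(hsv,(5,140,150),(18,255,255))
n,l,st,c=cv2.connectedComponentsWithStats(m)
for i in range(1,n):
    if st[i,4]>150: print('orange',st[i],c[i].round(1),atz('wrist',[c[i]],.105).round(4))
togo([.58,.03,.25],98)
for q in('jug','jug_handle','coaster'):
    for r in recognise('wrist',q)[:3]: print(q,round(r['score'],2),np.round(r['point'],3),proj('wrist',r['point']).round())
E
```

```text
orange [  0 108  27  37 621] [ 11.  129.4] [[ 0.5534 -0.1984  0.105 ]]
orange [  86  205   48   39 1577] [110.  224.4] [[ 0.6352 -0.1095  0.105 ]]
orange [ 155  208   44   39 1489] [176.8 228.1] [[ 0.6294 -0.043   0.105 ]]
orange [ 298  216   42   37 1362] [318.1 233.9] [[0.6151 0.0975 0.105 ]]
tcp [0.5737 0.0326 0.2531] yaw 98.37 tilt [-0.001  0.   ] go now-axes [-0.059 -0.035  0.031] after-twist axes [-0.059 -0.035  0.031] twist 0.06
jug 0.97 [0.637 0.028 0.088] [[247. 236.]]
jug_handle 0.55 [0.642 0.026 0.083] [[246. 238.]]
coaster 0.74 [ 0.6   -0.011  0.015] [[223. 179.]]
coaster 0.63 [ 0.595 -0.282  0.001] [[ 14. 142.]]
coaster 0.55 [ 0.745 -0.315  0.003] [[  3. 243.]]
```

View pics/w2b.png

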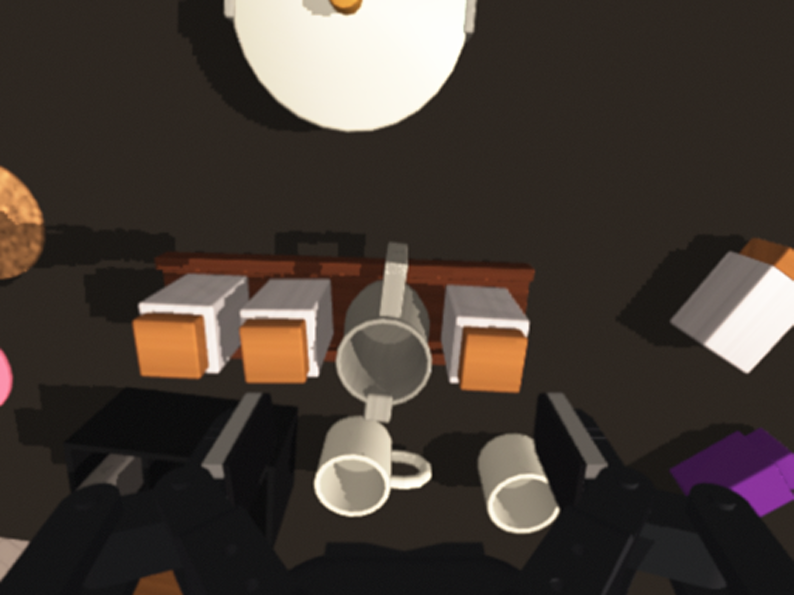

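```bash
python3 - <<'E'
from h import *
k=1.55
for n,p,z in [('mouth c',(384,361),.107),('mouth L',(338,361),.107),('mouth R',(431,361),.107),('spout',(379,398),.107),('arm top near mouth',(394,318),.096),('strap outer top',(397,244),.096),('strap 2',(396,262),.096),('rail TL',(158,255),.022),('rail TR',(534,267),.022)]:
    print(n,atz('wrist',[(p[0]/k,p[1]/k)],z)[0].round(4))
h=np.array([.6218,.029]);
for yaw in(-2,5.5,10):
    d=np.radians(yaw); print(yaw,[proj('wrist',[h[0]-r*np.cos(d),h[1]-r*np.sin(d),z]).round()[0]*k for r,z in((64,.096),(56,.096),(36,.096),(64,.034))] if 0 else [ (proj('wrist',[h[0]-r*np.cos(d),h[1]-r*np.sin(d),z])[0]*k).round() for r,z in((.064,.096),(.056,.096),(.034,.096),(.064,.034))])
print((proj('wrist',[h[0],h[1],.107])[0]*k))
E
```

```text
mouth c [0.624  0.0272 0.107 ]
mouth L [ 0.6284 -0.0021  0.107 ]
mouth R [0.6196 0.0571 0.107 ]
spout [0.6515 0.0275 0.107 ]
arm top near mouth [0.598  0.0298 0.096 ]
strap outer top [0.5495 0.0248 0.096 ]
strap 2 [0.5608 0.0258 0.096 ]
rail TL [ 0.6012 -0.159   0.022 ]
rail TR [0.5677 0.136  0.022 ]
-2 [array([405., 259.]), array([403., 271.]), array([397., 303.]), array([405., 239.])]
5.5 [array([392., 257.]), array([391., 270.]), array([390., 303.]), array([394., 237.])]
10 [array([384., 257.]), array([384., 269.]), array([386., 303.]), array([387., 237.])]
[387.29680407 358.29506814]
```

```bash
python3 - <<'E'
from h import *
togo([.562,.0255,.083],92.5)
E
```

```text
tcp [0.5735 0.0323 0.2543] yaw 98.34 tilt [ 0.002 -0.   ] go now-axes [ 0.126 -0.051  1.713] after-twist axes [ 0.12  -0.063  1.713] twist 1.02
```

apply_moves --targets '[{"translation": [0.12,-0.06,0.2],"twist": 1,"hand": 1},{"translation": [0,0,0.4],"twist": 0,"hand": 1},{"translation": [0,0,0.4],"twist": 0,"hand": 1},{"translation": [0,0,0.3],"twist": 0,"hand": 1},{"translation": [0,0,0.2],"twist": 0,"hand": 1},{"translation": [0,0,0.2],"twist": 0,"hand": 1},{"translation": [0,0,0],"twist": 0,"hand": 1},{"translation": [0,0,0],"twist": 0,"hand": 1}]'

```text
time: 3.8
tool_pos: [0.5631, 0.024, 0.0843]
tool_rot: [0.0, -0.022, 1.0, -0.0]
contact_force: [0.6, 0.1, 0.5]
gripper_width: 0.999
grasp_force: 0.0
```

```bash
python3 - <<'E'
from h import *
a=save('wrist','w3.png');b=grab_frame('side')[120:260,180:340]
b=cv2.resize(b,(439,384),interpolation=cv2.INTER_CUBIC)
cv2.imwrite('pics/w3b.png',cv2.resize(np.hstack([a,b])[:,:,::-1],None,fx=.84,fy=.84))
togo([.562,.0255,.083],92.5)
E
```

```text
tcp [0.5643 0.0239 0.0855] yaw 92.55 tilt [ 0.003 -0.   ] go now-axes [0.022 0.017 0.024] after-twist axes [0.022 0.017 0.024] twist 0.01
```

View pics/w3b.png

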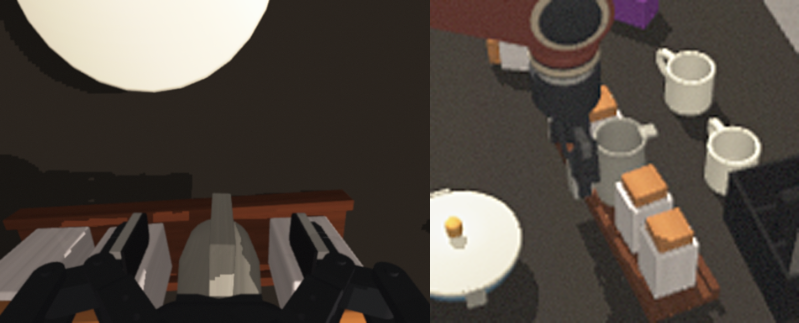

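The handle strap at (222,240) sits between the open fingers, which are at about (130,240) and (290,240). I'll close on it.

apply_moves --targets '[{"translation": [0.02,0.02,0.03],"twist": 0,"hand": 0},{"translation": [0,0,0],"twist": 0,"hand": 0},{"translation": [0,0,0],"twist": 0,"hand": 0},{"translation": [0,0,0],"twist": 0,"hand": 0},{"translation": [0,0,0],"twist": 0,"hand": 0},{"translation": [0,0,0],"twist": 0,"hand": 0},{"translation": [0,0,0],"twist": 0,"hand": 0},{"translation": [0,0,0],"twist": 0,"hand": 0}]'

```text
time: 4.7
tool_pos: [0.5614, 0.0255, 0.0805]
tool_rot: [0.0, -0.022, 1.0, -0.0]
contact_force: [-0.4, -0.2, 2.1]
gripper_width: 0.155
grasp_force: 58.3
```

apply_moves --targets '[{"translation": [0,0,-0.05],"twist": 0,"hand": 0},{"translation": [0,0,-0.15],"twist": 0,"hand": 0},{"translation": [0,0,-0.25],"twist": 0,"hand": 0},{"translation": [0,0,-0.3],"twist": 0,"hand": 0},{"translation": [0,0,-0.35],"twist": 0,"hand": 0},{"translation": [0,0,-0.2],"twist": 0,"hand": 0},{"translation": [0,0,-0.1],"twist": 0,"hand": 0},{"translation": [0,0,0],"twist": 0,"hand": 0}]'

```text
time: 5.5
tool_pos: [0.5619, 0.0256, 0.2224]
tool_rot: [0.002, -0.022, 1.0, -0.0]
contact_force: [-0.1, 0.3, -4.2]
gripper_width: 0.155
grasp_force: 58.3
```

```bash
python3 - <<'E'
from h import *
a=grab_frame('side')[100:280,160:360];b=grab_frame('scene')[120:300,170:370]
cv2.imwrite('pics/j1.png',cv2.resize(np.hstack([a,b])[:,:,::-1],None,fx=2,fy=2,interpolation=cv2.INTER_CUBIC))
o=grab_frame('scene');hsv=cv2.cvtColor(o,cv2.COLOR_RGB2HSV)
for cam in('scene','side'):
  grab_frame(cam)
  for r in sorted([r for r in regions_of(cam,'coaster')],key=lambda r:-r['score'])[:4]:
    px=np.argwhere(r['pixels'])[:,::-1]; 
    (c,ax,an)=cv2.fitEllipse(cv2.findContours(r['pixels'].astype(np.uint8),0,1)[0][0])
    W=atz(cam,px,.005); print(cam,round(r['score'],2),W.mean(0).round(4),np.ptp(W,axis=0).round(3),len(px))
s=state();print(s['contact_force'],s['ft_torque'])
togo([.562,.0255,.22],92.5)
E
```

```text
scene 0.73 [ 0.7415 -0.3581  0.005 ] [0.102 0.103 0.   ] 738
scene 0.68 [ 0.5984 -0.3111  0.005 ] [0.1 0.1 0. ] 586
side 0.93 [ 0.7402 -0.3635  0.005 ] [0.1   0.099 0.   ] 1364
side 0.8 [ 0.5958 -0.3167  0.005 ] [0.099 0.102 0.   ] 1408
[-0.02514972  0.29337573 -3.70007355] [ 0.02653823  0.18273596 -0.000934  ]
tcp [0.5605 0.0257 0.2187] yaw 92.53 tilt [-0.003  0.   ] go now-axes [-0.015 -0.003 -0.013] after-twist axes [-0.015 -0.003 -0.013] twist 0.01
```

View pics/j1.png

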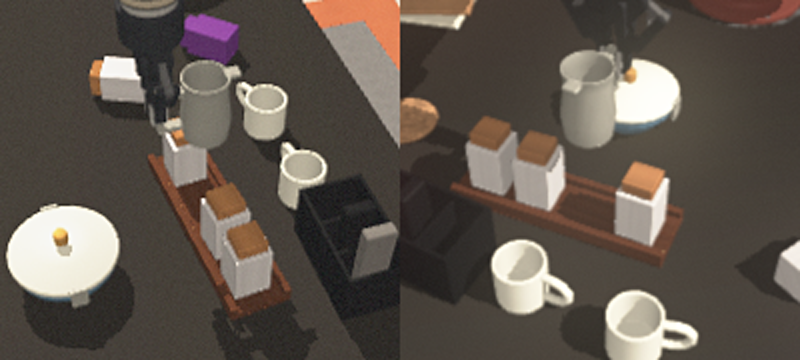

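The jug is held upright and clear of the row; the gap is visible in both views. Now to carry it to the cork coaster at (0.597, -0.314).

apply_moves --targets '[{"translation": [0.02,-0.2,0],"twist": 0,"hand": 0},{"translation": [0.05,-0.4,0],"twist": 0,"hand": 0},{"translation": [0.06,-0.48,0],"twist": 0,"hand": 0},{"translation": [0.06,-0.48,0],"twist": 0,"hand": 0},{"translation": [0.06,-0.48,0],"twist": 0,"hand": 0},{"translation": [0.06,-0.48,0],"twist": 0,"hand": 0},{"translation": [0.05,-0.5,0],"twist": 0,"hand": 0},{"translation": [0.03,-0.3,0],"twist": 0,"hand": 0}]'

```text
time: 6.65
tool_pos: [0.536, -0.3109, 0.2196]
tool_rot: [-0.0, -0.021, 1.0, -0.0]
contact_force: [0.1, 0.9, -2.4]
gripper_width: 0.153
grasp_force: 58.8
```

apply_moves --targets '[{"translation": [0,-0.1,0.1],"twist": 0,"hand": 0},{"translation": [0,0,0.2],"twist": 0,"hand": 0},{"translation": [0,0,0.3],"twist": 0,"hand": 0},{"translation": [0,0,0.3],"twist": 0,"hand": 0},{"translation": [0,0,0.2],"twist": 0,"hand": 0},{"translation": [0,0,0],"twist": 0,"hand": 0},{"translation": [0,0,0],"twist": 0,"hand": 0}]'

```text
time: 7.35
tool_pos: [0.5373, -0.3167, 0.1097]
tool_rot: [-0.001, -0.022, 1.0, 0.001]
contact_force: [0.6, 0.7, -1.5]
gripper_width: 0.153
grasp_force: 58.8
```

```bash
python3 - <<'E'
from h import *
togo([.5363,-.3166,.0735],92.5)
a=grab_frame('side')[230:384,180:400];b=grab_frame('scene')[80:234,80:300]
cv2.imwrite('pics/j2.png',cv2.resize(np.hstack([a,b])[:,:,::-1],None,fx=1.8,fy=1.8,interpolation=cv2.INTER_CUBIC))
E
```

```text
tcp [ 0.5373 -0.3167  0.1097] yaw 92.57 tilt [-0.001  0.001] go now-axes [0.009 0.001 0.362] after-twist axes [0.009 0.001 0.362] twist 0.01
```

View pics/j2.png

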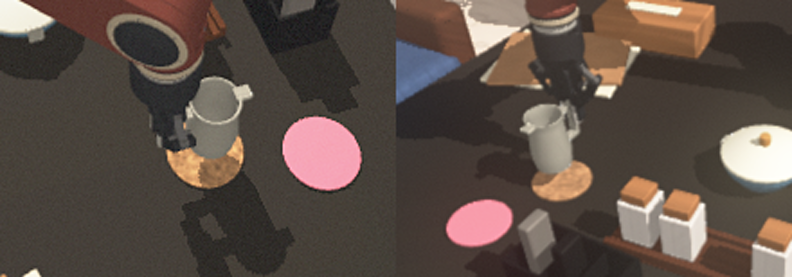

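The jug hangs over the cork coaster: side view base at (213,155), scene view base above (560,180). I'll lower it.

apply_moves --targets '[{"translation": [0,0,0.15],"twist": 0,"hand": 0},{"translation": [0,0,0.1],"twist": 0,"hand": 0},{"translation": [0,0,0.05],"twist": 0,"hand": 0},{"translation": [0,0,0.03],"twist": 0,"hand": 0},{"translation": [0,0,0.02],"twist": 0,"hand": 0},{"translation": [0,0,0],"twist": 0,"hand": 0},{"translation": [0,0,0],"twist": 0,"hand": 0}]'

```text
time: 8.15
tool_pos: [0.5376, -0.3177, 0.0757]
tool_rot: [0.0, -0.022, 1.0, -0.0]
contact_force: [-0.2, 0.5, -2.1]
gripper_width: 0.154
grasp_force: 58.7
```

apply_moves --targets '[{"translation": [0,0,0.02],"twist": 0,"hand": 0},{"translation": [0,0,0.01],"twist": 0,"hand": 0},{"translation": [0,0,0],"twist": 0,"hand": 0}]'

```text
time: 8.45
tool_pos: [0.5378, -0.318, 0.0735]
tool_rot: [0.0, -0.022, 1.0, -0.0]
contact_force: [-2.1, -0.1, 4.4]
gripper_width: 0.156
grasp_force: 59.5
```

```bash
python3 - <<'E'
from h import *
s=state();print(s['contact_force'],s['ft_torque']);togo([.5363,-.3166,.0735],92.5)
E
```

```text
[-2.14059601 -0.05007737  4.40186111] [0.1647536  0.36672516 0.06747204]
tcp [ 0.5378 -0.318   0.0735] yaw 92.53 tilt [ 0.001 -0.001] go now-axes [0.014 0.015 0.   ] after-twist axes [0.014 0.015 0.   ] twist 0.01
```

apply_moves --targets '[{"translation": [0,0,0],"twist": 0,"hand": 0.3},{"translation": [0,0,0],"twist": 0,"hand": 0.5},{"translation": [0,0,0],"twist": 0,"hand": 0.7},{"translation": [0,0,0],"twist": 0,"hand": 0.8},{"translation": [0,0,-0.1],"twist": 0,"hand": 0.8},{"translation": [0,0,-0.3],"twist": 0,"hand": 0.8},{"translation": [0,0,-0.45],"twist": 0,"hand": 0.8},{"translation": [0,0,-0.45],"twist": 0,"hand": 0.8}]'

```text
time: 9.25
tool_pos: [0.5369, -0.3171, 0.2037]
tool_rot: [-0.0, -0.022, 1.0, 0.0]
contact_force: [0.9, -0.6, 0.3]
gripper_width: 0.802
grasp_force: 0.0
```

```bash
python3 - <<'E'
from h import *
for cam in('scene','side'):
  im=grab_frame(cam)
  for r in regions_of(cam,'jug')[:1]:
    y,x=np.where(r['pixels']);print(cam,r['score'],'box',x.min(),x.max(),y.min(),y.max())
  for X in ([.597,-.314,.005],):
    t=np.linspace(0,6.283,60); base=np.c_[X[0]+.029*np.cos(t),X[1]+.029*np.sin(t),t*0+.005]; mouth=np.c_[X[0]+.031*np.cos(t),X[1]+.031*np.sin(t),t*0+.1]
    b=proj(cam,base);m=proj(cam,mouth);print('pred base x',b[:,0].min(),b[:,0].max(),'ymax',b[:,1].max(),'mouth',m.min(0),m.max(0))
  for r in regions_of(cam,'coaster')[:3]:
    W=atz(cam,np.argwhere(r['pixels'])[:,::-1],.005);print(r['score'],W.min(0),W.max(0))
togo([.5363,-.3166,.0735],92.5)
E
```

```text
scene 0.62 box 155 182 146 184
pred base x 161.6111825309244 181.03987057100392 ymax 185.04686012919348 mouth [154.33564167 147.1016342 ] [176.41441088 160.24067881]
0.85 [ 0.69082575 -0.40879576  0.005     ] [ 0.79268078 -0.30638656  0.005     ]
0.69 [ 0.54890867 -0.35417233  0.005     ] [ 0.64789899 -0.26157864  0.005     ]
0.54 [ 0.672057  -0.3001122  0.005    ] [ 0.82889704 -0.04075623  0.005     ]
side 0.65 box 269 318 282 325
pred base x 280.8343230678681 305.77921773469006 ymax 324.13654654675145 mouth [281.58046659 279.82555627] [310.44866854 305.96616952]
0.8 [ 0.68967264 -0.41189403  0.005     ] [ 0.78946229 -0.31380986  0.005     ]
0.56 [ 0.54876645 -0.36521764  0.005     ] [ 0.64423339 -0.29195851  0.005     ]
0.39 [ 0.73779808 -0.00721552  0.005     ] [0.82247694 0.08871746 0.005     ]
tcp [ 0.5368 -0.317   0.2013] yaw 92.53 tilt [-0.001  0.001] go now-axes [0.003 0.003 1.278] after-twist axes [0.003 0.003 1.278] twist 0.01
```

apply_moves --targets '[{"translation": [0,0.4,-0.2],"twist": 0,"hand": 1},{"translation": [0,0.45,-0.2],"twist": 0,"hand": 1},{"translation": [0,0.48,0],"twist": 0,"hand": 1},{"translation": [0,0.48,0],"twist": 0,"hand": 1},{"translation": [0,0.48,0],"twist": 0,"hand": 1},{"translation": [0,0.48,0],"twist": 0,"hand": 1},{"translation": [0,0.48,0],"twist": 0,"hand": 1},{"translation": [0,0.48,0],"twist": 0,"hand": 1}]'

```text
time: 10.35
tool_pos: [0.5194, 0.057, 0.2401]
tool_rot: [-0.002, -0.022, 1.0, 0.0]
contact_force: [0.8, -0.7, -0.4]
gripper_width: 1.0
grasp_force: 0.0
```

apply_moves --targets '[{"translation": [0,0.48,0],"twist": 0,"hand": 1},{"translation": [0,0.48,0],"twist": 0,"hand": 1},{"translation": [0,0.48,0],"twist": 0,"hand": 1},{"translation": [0,0.48,0],"twist": 0,"hand": 1},{"translation": [0,0.48,0],"twist": 0,"hand": 1},{"translation": [0,0,0],"twist": 0,"hand": 1},{"translation": [0,0,0],"twist": 0,"hand": 1}]'

```text
time: 11.05
tool_pos: [0.509, 0.2955, 0.2399]
tool_rot: [-0.002, -0.023, 1.0, -0.001]
contact_force: [-0.6, -0.3, -0.3]
gripper_width: 0.998
grasp_force: 0.0
```

```bash
python3 - <<'E'
from h import *
togo([.55,.3,.24],92.5)
im=save('wrist','t1.png')
rs=regions_of('wrist','tin')
hsv=cv2.cvtColor(im,cv2.COLOR_RGB2HSV)
for r in rs[:4]:
    y,x=np.where(r['pixels']); print(round(r['score'],2),x.min(),x.max(),y.min(),y.max(),len(x))
cv2.imwrite('pics/t1b.png',cv2.resize(im[:,:,::-1],None,fx=1.5,fy=1.5,interpolation=cv2.INTER_CUBIC))
E
```

```text
tcp [0.509  0.2955 0.2399] yaw 92.66 tilt [-0.004 -0.002] go now-axes [-0.411  0.026 -0.003] after-twist axes [-0.411  0.027 -0.003] twist 0.03
0.93 42 127 222 297 4711
0.64 0 27 226 277 983
0.63 238 306 175 265 3750
0.61 273 345 295 356 2984
```

View pics/t1b.png

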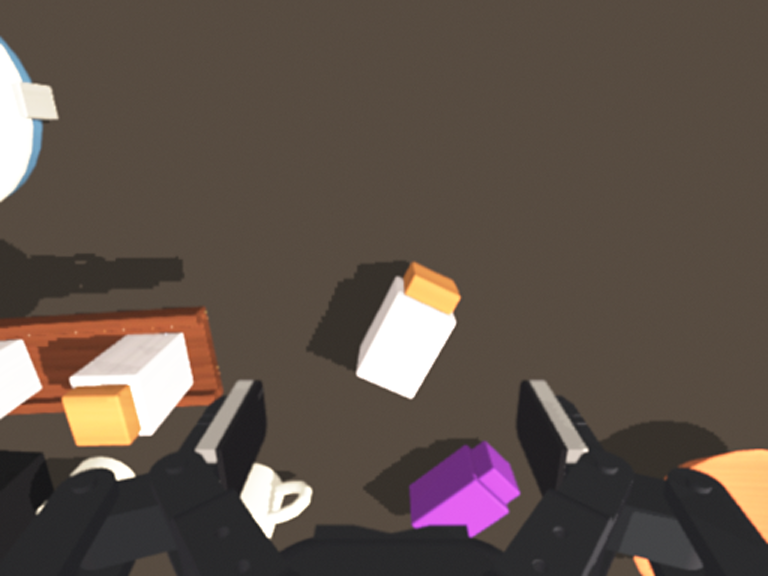

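Tin in this view: top-face corners at about (358,376), (412,397), (456,322), (404,285), and the lid at (433,288) pointing towards the robot and to its left. The purple one at (465,490) is a separate thing.

```bash
python3 - <<'E'
from h import *
P=np.array([(358,376),(412,397),(456,322)])/1.5
W=atz('wrist',P,.05);print(W.round(4),np.linalg.norm(W[1]-W[0]),np.linalg.norm(W[2]-W[1]))
o=W[:2].mean(0)[:2]; d=(W[2]-W[1])[:2]; e=(W[1]-W[0])[:2]; d/=np.linalg.norm(d); e=e/np.linalg.norm(e)
a=np.degrees(np.arctan2(d[1],d[0]));b=np.degrees(np.arctan2(e[1],e[0]));print('axis',a,'base edge',b)
# fit by corner template incl lid
from scipy.optimize import least_squares
obs=np.array([(358,376),(412,397),(456,322),(414,262),(461,295),(405,284)])/1.5
def model(p):
    d=np.array([np.cos(p[2]),np.sin(p[2])]);n=np.array([-d[1],d[0]])
    f=lambda s,t,z:np.r_[p[:2]+d*s+n*t,z]
    return np.array([f(0,.025,.05),f(0,-.025,.05),f(.075,-.025,.05),f(.093,.02,.045),f(.093,-.02,.045),f(.075,.020,.05)])
def res(p,sw): 
    m=model(p); m=m if not sw else m[[1,0,2,3,4,5]]
    return (proj('wrist',m)-obs).ravel()
d0=np.radians(a)
for flip in (1,-1):
    def rr(p):
        d=np.array([np.cos(p[2]),np.sin(p[2])]);n=flip*np.array([-d[1],d[0]])
        f=lambda s,t,z:np.r_[p[:2]+d*s+n*t,z]
        m=np.array([f(0,.025,.05),f(0,-.025,.05),f(.075,-.025,.05),f(.093,.02,.045),f(.093,-.02,.045)])
        return (proj('wrist',m)-obs[:5]).ravel()
    r=least_squares(rr,[o[0],o[1],d0]);print(flip,r.x[:2],np.degrees(r.x[2]),r.cost,r.fun.round(1))
E
```

```text
[[0.6043 0.2724 0.05  ]
 [0.6215 0.3161 0.05  ]
 [0.5548 0.3454 0.05  ]] 0.04701351828418924 0.07282781630132662
axis 156.2943430212021 base edge 68.55262780262544
1 [0.61106793 0.29362961] 157.08307335127571 26.045973538968205 [-1.4 -2.3  0.5 -0.5  0.7 -2.5 -0.1  6.   0.4 -1.3]
-1 [0.61332388 0.29595198] 148.14464978076734 3610.1288822073975 [ 36.6  17.6 -33.9 -17.  -26.3 -16.4  42.7  30.9 -16.9 -10. ]
```

```bash
python3 - <<'E'
from h import *
togo([.530,.3284,.04],67)
E
```

```text
tcp [0.5098 0.294  0.2408] yaw 92.49 tilt [-0.002 -0.001] go now-axes [-0.221  0.338  2.007] after-twist axes [-0.054  0.4    2.007] twist 4.45
```

apply_moves --targets '[{"translation": [0,0,0],"twist": 0.9,"hand": 1},{"translation": [0,0,0],"twist": 0.9,"hand": 1},{"translation": [0,0,0],"twist": 0.9,"hand": 1},{"translation": [0,0,0],"twist": 0.9,"hand": 1},{"translation": [0,0,0],"twist": 0.85,"hand": 1},{"translation": [-0.05,0.4,0.1],"twist": 0,"hand": 1},{"translation": [0,0,0.4],"twist": 0,"hand": 1},{"translation": [0,0,0.4],"twist": 0,"hand": 1}]'

```text
time: 11.95
tool_pos: [0.5321, 0.329, 0.1525]
tool_rot: [0.001, 0.2, 0.98, 0.001]
contact_force: [-0.3, -0.9, -0.6]
gripper_width: 0.998
grasp_force: 0.0
```

```bash
python3 - <<'E'
from h import *
from scipy.optimize import least_squares
togo([.530,.3284,.04],67)
# re-measure from nearer: segment lid (orange) and body
im=save('wrist','t2.png');hsv=cv2.cvtColor(im,cv2.COLOR_RGB2HSV)
r=max(regions_of('wrist','tin'),key=lambda r:r['pixels'][:, 180:400].sum()*r['score']);y,x=np.where(r['pixels']);print(r['score'],x.min(),x.max(),y.min(),y.max())
o,d=np.array([.611,.2937]),np.radians(157)
D=np.array([np.cos(d),np.sin(d)]);N=np.array([-D[1],D[0]])
f=lambda s,t,z:np.r_[o+D*s+N*t,z]
pts=proj('wrist',np.array([f(0,.025,.05),f(0,-.025,.05),f(.075,-.025,.05),f(.075,.025,.05),f(.093,.02,.045),f(.093,-.02,.045),f(.075,.02,.045),f(.075,-.02,.045)]))
print(pts.round().tolist())
for p in pts: cv2.drawMarker(im,tuple(int(v) for v in p.round()),(255,0,0),0,8,1)
cv2.imwrite('pics/t2b.png',cv2.resize(im[:,:,::-1],None,fx=1.5,fy=1.5,interpolation=cv2.INTER_CUBIC))
E
```

```text
tcp [0.5321 0.329  0.1525] yaw 66.93 tilt [0.003 0.001] go now-axes [ 0.019 -0.016  1.125] after-twist axes [ 0.019 -0.016  1.125] twist -0.01
0.74 230 290 180 292
[[236.0, 304.0], [293.0, 304.0], [297.0, 226.0], [234.0, 225.0], [240.0, 202.0], [291.0, 202.0], [241.0, 223.0], [290.0, 223.0]]
```

View pics/t2b.png

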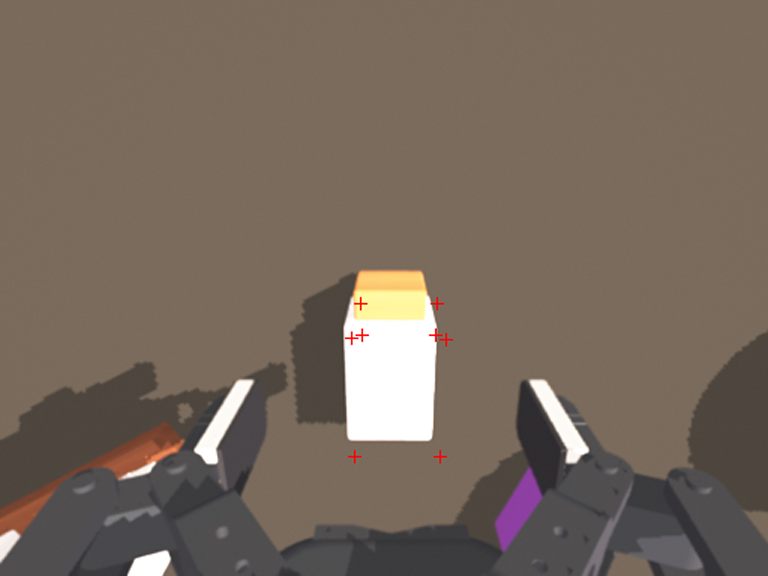

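The tin lies square in the view, base edge at (348–433, 440) and lid top at (355–426, 291–320). My estimate (the markers) is about a centimetre short along the axis, so I'm correcting it.

```bash
python3 - <<'E'
from h import *
W=atz('wrist',np.array([(348,440),(433,440)])/1.5,.05);L=atz('wrist',np.array([(355,291),(426,291)])/1.5,.045)
J=atz('wrist',np.array([(353,319),(427,319)])/1.5,.045)
print(W.round(4),L.round(4),np.linalg.norm(W[0]-W[1]),np.linalg.norm(L[0]-L[1]))
o=W.mean(0)[:2];l=L.mean(0)[:2];j=J.mean(0)[:2];print(o,l,j,np.linalg.norm(l-o),np.linalg.norm(j-o))
d=l-o;d/=np.linalg.norm(d);print('axis',np.degrees(np.arctan2(d[1],d[0])))
t=l+d*-.005;print(t);togo([t[0],t[1],.04],np.degrees(np.arctan2(d[1],d[0]))-90)
E
```

```text
[[0.59   0.2717 0.05  ]
 [0.6089 0.3169 0.05  ]] [[0.5105 0.312  0.045 ]
 [0.5249 0.3461 0.045 ]] 0.048972481756632616 0.03704173682769633
[0.5994481  0.29430682] [0.51767937 0.32902536] [0.53205476 0.32262193] 0.08883412850215422 0.07309998169279884
axis 156.99419613026208
[0.5222817  0.32707124]
tcp [0.5268 0.3263 0.1446] yaw 66.91 tilt [-0.013 -0.006] go now-axes [3.500e-02 1.000e-03 1.047e+00] after-twist axes [3.500e-02 1.000e-03 1.047e+00] twist -0.01
```

```bash
cat >> h.py <<'E'
def meas():
    im=grab_frame('wrist'); hsv=cv2.cvtColor(im,cv2.COLOR_RGB2HSV)
    b=cv2.inRange(hsv,(0,0,200),(180,40,255)); l=cv2.inRange(hsv,(5,60,170),(35,255,255))
    out=[]
    for m in(b,l):
        n,_,st,c=cv2.connectedComponentsWithStats(m)
        for i in range(1,n):
            if st[i,4]>250: out.append((st[i].tolist(),c[i].round(0).tolist()))
    return im,out
E
python3 - <<'E'
from h import *
togo([.5223,.3271,.04],67)
im,o=meas();cv2.imwrite('pics/t3.png',im[:,:,::-1])
for v in o: print(v)
hsv=cv2.cvtColor(im,cv2.COLOR_RGB2HSV)
print([(y,hsv[y,260].tolist()) for y in range(160,310,3)])
togo([.5223,.3271,.04],67)
E
```

```text
tcp [0.5268 0.3263 0.1446] yaw 66.91 tilt [-0.013 -0.006] go now-axes [3.500e-02 1.000e-03 1.047e+00] after-twist axes [3.500e-02 1.000e-03 1.047e+00] twist -0.02
([236, 206, 63, 99, 5106], [267.0, 262.0])
([130, 253, 39, 56, 683], [148.0, 281.0])
([353, 253, 39, 56, 670], [373.0, 280.0])
([85, 367, 32, 17, 394], [102.0, 377.0])
([242, 188, 52, 35, 1676], [267.0, 205.0])
[(160, [15, 63, 122]), (163, [14, 63, 122]), (166, [15, 63, 122]), (169, [15, 63, 122]), (172, [15, 63, 122]), (175, [15, 63, 122]), (178, [15, 63, 122]), (181, [15, 63, 122]), (184, [14, 63, 122]), (187, [13, 71, 129]), (190, [18, 143, 253]), (193, [20, 137, 254]), (196, [19, 138, 253]), (199, [19, 142, 252]), (202, [20, 133, 254]), (205, [28, 92, 255]), (208, [28, 94, 255]), (211, [27, 97, 255]), (214, [27, 100, 255]), (217, [28, 97, 255]), (220, [28, 95, 255]), (223, [18, 5, 255]), (226, [0, 0, 255]), (229, [0, 0, 255]), (232, [0, 0, 255]), (235, [0, 0, 255]), (238, [0, 0, 255]), (241, [0, 0, 255]), (244, [0, 0, 255]), (247, [0, 0, 255]), (250, [0, 0, 255]), (253, [0, 0, 255]), (256, [0, 0, 255]), (259, [0, 0, 255]), (262, [0, 0, 255]), (265, [0, 0, 255]), (268, [0, 0, 255]), (271, [0, 0, 255]), (274, [0, 0, 255]), (277, [0, 0, 255]), (280, [0, 0, 255]), (283, [0, 0, 255]), (286, [0, 0, 255]), (289, [0, 0, 255]), (292, [0, 0, 255]), (295, [0, 0, 255]), (298, [0, 0, 255]), (301, [0, 0, 255]), (304, [12, 35, 229]), (307, [15, 63, 121])]
tcp [0.5286 0.3273 0.1485] yaw 66.92 tilt [-0.007 -0.004] go now-axes [ 0.051 -0.02   1.085] after-twist axes [ 0.051 -0.02   1.085] twist -0.01
```

apply_moves --targets '[{"translation": [0,0,0],"twist": 0,"hand": 1},{"translation": [0,0,0],"twist": 0,"hand": 1},{"translation": [0,0,0],"twist": 0,"hand": 1}]'

```text
time: 12.4
tool_pos: [0.5319, 0.3301, 0.1553]
tool_rot: [0.002, 0.199, 0.98, 0.001]
contact_force: [0.2, -0.2, 0.6]
gripper_width: 0.998
grasp_force: 0.0
```

```bash
python3 - <<'E'
from h import *
im,o=meas()
for v in o: print(v)
d=np.radians(157);D=np.array([np.cos(d),np.sin(d)]);N=np.array([-D[1],D[0]])
for o in ([.611,.2937],[.612,.2955]):
    f=lambda s,t,z:np.r_[np.array(o)+D*s+N*t,z]
    print(proj('wrist',np.array([f(0,.025,.05),f(0,-.025,.05),f(.093,.02,.045),f(.093,-.02,.045),f(.075,.02,.045)])).round(1).tolist())
togo([.531,.3299,.04],67)
E
```

```text
([228, 197, 61, 95, 4766], [258.0, 250.0])
([130, 253, 39, 56, 678], [148.0, 281.0])
([353, 253, 39, 56, 672], [373.0, 280.0])
([85, 367, 28, 17, 324], [99.0, 376.0])
([234, 180, 50, 32, 1485], [258.0, 196.0])
[[229.5, 291.7], [284.7, 291.7], [232.4, 192.9], [281.3, 192.9], [233.0, 213.3]]
[[231.8, 291.9], [286.9, 291.9], [234.9, 193.2], [283.8, 193.2], [235.5, 213.5]]
tcp [0.5316 0.3301 0.1548] yaw 67.02 tilt [0.003 0.002] go now-axes [ 0.008 -0.008  1.148] after-twist axes [ 0.008 -0.008  1.148] twist 0.0
```

apply_moves --targets '[{"translation": [0,0,0.35],"twist": 0,"hand": 0.7},{"translation": [0,0,0.35],"twist": 0,"hand": 0.7},{"translation": [0,0,0.25],"twist": 0,"hand": 0.7},{"translation": [0,0,0.15],"twist": 0,"hand": 0.7},{"translation": [0,0,0.05],"twist": 0,"hand": 0.6},{"translation": [0,0,0],"twist": 0,"hand": 0.55},{"translation": [0,0,0],"twist": 0,"hand": 0.52},{"translation": [0,0,0],"twist": 0,"hand": 0.5}]'

```text
time: 13.25
tool_pos: [0.5316, 0.3303, 0.0392]
tool_rot: [0.001, 0.199, 0.98, 0.001]
contact_force: [0.3, 0.4, -0.2]
gripper_width: 0.502
grasp_force: 0.0
```

apply_moves --targets '[{"translation": [0,0,0],"twist": 0,"hand": 0.48},{"translation": [0,0,0],"twist": 0,"hand": 0.47},{"translation": [0,0,0],"twist": 0,"hand": 0.46},{"translation": [0,0,0],"twist": 0,"hand": 0.46}]'

```text
time: 13.65
tool_pos: [0.5312, 0.3301, 0.0386]
tool_rot: [0.001, 0.199, 0.98, 0.0]
contact_force: [-0.6, -1.3, 5.6]
gripper_width: 0.466
grasp_force: 21.3
```

Grip force follows the commanded opening, so a light pinch can act as a hinge. I'll lift gently and let the tin swing upright.

apply_moves --targets '[{"translation": [0,0,0],"twist": 0,"hand": 0.463},{"translation": [0,0,-0.05],"twist": 0,"hand": 0.463},{"translation": [0,0,-0.1],"twist": 0,"hand": 0.463},{"translation": [0,0,-0.1],"twist": 0,"hand": 0.463},{"translation": [0,0,0],"twist": 0,"hand": 0.463},{"translation": [0,0,0],"twist": 0,"hand": 0.463}]'

```text
time: 14.25
tool_pos: [0.5307, 0.3299, 0.0629]
tool_rot: [0.0, 0.199, 0.98, 0.0]
contact_force: [0.3, -0.2, -2.1]
gripper_width: 0.465
grasp_force: 20.2
```

```bash
cat >> h.py <<'E'
def sd(tag):
    im=save('side',tag+'.png');hsv=cv2.cvtColor(im,cv2.COLOR_RGB2HSV)
    c=proj('side',[.57,.31,.04])[0].astype(int);x0,y0=c-45;sub=hsv[y0:y0+90,x0:x0+90]
    for n,m in(('white',cv2.inRange(sub,(0,0,140),(180,50,255))),('orange',cv2.inRange(sub,(5,110,90),(22,255,255)))):
        k,_,st,ce=cv2.connectedComponentsWithStats(m)
        for i in range(1,k):
            if st[i,4]>15: print(n,(st[i]+[x0,y0,0,0,0]).tolist(),(ce[i]+[x0,y0]).round(1))
    s=state();print('F',np.round(s['contact_force'],1),'T',np.round(s['ft_torque'],3),'grip',s['grasp_force'],s['gripper_width'],s['tool_pos'])
E
python3 -c "
from h import *
sd('p1')"
```

```text
white [209, 122, 26, 23, 504] [221.3 133.1]
white [241, 164, 23, 16, 191] [252.  174.2]
orange [243, 157, 18, 16, 205] [252.  164.2]
F [-0.8 -0.1 -2.5] T [ 0.033  0.131 -0.046] grip 20.235929489135742 0.46799640049111946 [0.53033296 0.3297501  0.06228757]
```

apply_moves --targets '[{"translation": [0,0,0],"twist": 0,"hand": 0.466},{"translation": [0,0,0],"twist": 0,"hand": 0.467},{"translation": [0,0,0],"twist": 0,"hand": 0.467}]'

```text
time: 14.6
tool_pos: [0.5304, 0.3297, 0.0621]
tool_rot: [-0.0, 0.199, 0.98, -0.0]
contact_force: [-0.3, -0.9, -0.9]
gripper_width: 0.465
grasp_force: 4.7
```

```bash
python3 -c "
from h import *
sd('p2')"
```

```text
white [208, 124, 27, 26, 498] [221.  136.6]
white [241, 164, 23, 16, 190] [252.1 174.2]
orange [208, 125, 4, 10, 27] [209.1 128.4]
orange [243, 157, 18, 16, 203] [251.9 164.2]
F [-0.6 -0.3 -2.3] T [-0.081  0.048 -0.056] grip 4.648195132613182 0.47049981216850034 [0.53045756 0.32967842 0.06222052]
```

At about 5 N the tin hinges: its base has dropped back to the table. I'll lift slowly.

apply_moves --targets '[{"translation": [-0.02,0,-0.07],"twist": 0,"hand": 0.467},{"translation": [-0.03,0,-0.07],"twist": 0,"hand": 0.467},{"translation": [-0.05,0,-0.07],"twist": 0,"hand": 0.467},{"translation": [-0.05,0,-0.07],"twist": 0,"hand": 0.467},{"translation": [0,0,0],"twist": 0,"hand": 0.467},{"translation": [0,0,0],"twist": 0,"hand": 0.467}]'

```text
time: 15.25
tool_pos: [0.5451, 0.3244, 0.0919]
tool_rot: [0.001, 0.199, 0.98, 0.001]
contact_force: [-2.2, 0.1, 4.0]
gripper_width: 0.469
grasp_force: 4.7
```

```bash
python3 -c "
from h import *
sd('p3')"
```

```text
white [207, 120, 29, 30, 489] [222.5 134.9]
white [241, 164, 23, 16, 191] [252.  174.2]
orange [212, 118, 5, 12, 38] [213.7 122.9]
orange [243, 157, 18, 16, 205] [251.9 164.2]
F [-1.4  1.7  3.5] T [0.226 0.247 0.011] grip 4.75554496049881 0.4662025702062312 [0.54484844 0.32449513 0.09160395]
```

apply_moves --targets '[{"translation": [0,0,-0.05],"twist": 0,"hand": 0.467},{"translation": [0,0,-0.05],"twist": 0,"hand": 0.467},{"translation": [0,0,0],"twist": 0,"hand": 0.467},{"translation": [0,0,0],"twist": 0,"hand": 0.467}]'

```text
time: 15.7
tool_pos: [0.5443, 0.3239, 0.1006]
tool_rot: [0.0, 0.199, 0.98, -0.0]
contact_force: [-2.1, 0.2, 1.3]
gripper_width: 0.468
grasp_force: 4.1
```

```bash
python3 -c "
from h import *
sd('p4')
b=cv2.imread('pics/p4.png')[85:185,165:295]
a=cv2.cvtColor(grab_frame('scene'),cv2.COLOR_RGB2BGR)[190:290,320:450]
cv2.imwrite('pics/p4b.png',cv2.resize(np.hstack([b,a]),None,fx=3,fy=3,interpolation=cv2.INTER_CUBIC))"
```

```text
white [204, 119, 29, 30, 462] [219.4 135.2]
white [241, 164, 23, 16, 192] [252.  174.2]
orange [212, 117, 5, 11, 38] [213.4 121.9]
orange [202, 124, 5, 8, 21] [203.7 128.1]
orange [243, 157, 18, 16, 206] [252.  164.2]
F [-1.4 -0.4  0.7] T [-0.096  0.236  0.013] grip 4.167320877313614 0.46836692274359054 [0.54426764 0.32392906 0.10056097]
```

View pics/p4b.png

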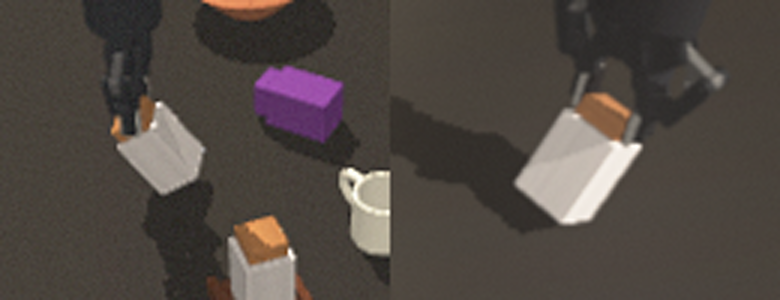

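The tin hangs about half turned up: lid at (140,115) in the side crop and (605,110) in the scene crop, base lower right. I've used all ten pictures, so from here I'll measure its pose numerically by silhouette fit.

```bash
cat >> h.py <<'E'
from scipy.optimize import minimize
def box(o,yaw,th,cx=.025,L=.075,w=.025):
    # tin frame: axis direction tilted th above horizontal, lid heading yaw
    D=np.array([np.cos(yaw),np.sin(yaw),0]);N=np.array([-D[1],D[0],0]);Z=np.array([0,0,1.])
    a=D*np.cos(th)+Z*np.sin(th); b=-D*np.sin(th)+Z*np.cos(th)
    return np.array([np.array(o)+a*s+b*u+N*t for s in(0,L) for u in(-w,w) for t in(-w,w)])
def fit(x0):
    "x0: base-centre x,y,z, yaw deg, tilt deg (90=upright)"
    x0=np.array(x0,float);obs={}
    for cam in('scene','side'):
        im=grab_frame(cam);hsv=cv2.cvtColor(im,cv2.COLOR_RGB2HSV)
        m=cv2.inRange(hsv,(0,0,105),(180,45,255))
        c=proj(cam,box(x0[:3],np.radians(x0[3]),np.radians(x0[4]))).mean(0).astype(int)
        k=np.zeros_like(m);cv2.circle(k,tuple(int(v) for v in c),34,255,-1);m&=k
        n,l,st,ce=cv2.connectedComponentsWithStats(m);i=1+np.argmax(st[1:,4]);m=(l==i)
        obs[cam]=(m,get_calibration(cam))
    S=8
    def cost(p):
        if isinstance(p,np.ndarray): p=x0+p*[.005,.005,.005,5,10]
        t=0
        for cam,(m,_) in obs.items():
            h=np.zeros(m.shape,np.uint8)
            q=cv2.convexHull((proj(cam,box(p[:3],np.radians(p[3]),np.radians(p[4])))*S).round().astype(np.int32))
            ys,xs=np.where(m);a0,b0=max(xs.min()-30,0),max(ys.min()-30,0);W,H=np.ptp(xs)+60,np.ptp(ys)+60
            big=np.zeros((H*4,W*4),np.uint8);cv2.fillConvexPoly(big,((q-[a0*S-S//2,b0*S-S//2])/2).astype(np.int32).reshape(-1,1,2),1)
            hm=cv2.resize(big.astype(np.float32),(int(W),int(H)),interpolation=cv2.INTER_AREA)
            t+=np.abs(hm-m[b0:b0+H,a0:a0+W]).sum()
        return t+((p[3]-x0[3])/8)**2*10
    best=None
    for dth in(-2,0,2):
        s=np.vstack([np.zeros(5),np.eye(5)])+[0,0,0,0,dth]
        r=minimize(cost,np.array([0,0,0,0,dth],float),method='Nelder-Mead',options=dict(initial_simplex=s,maxiter=500,xatol=.02,fatol=.3))
        if best is None or r.fun<best.fun: best=r
    p=x0+best.x*[.005,.005,.005,5,10];print('fit',p.round(4),'cost',round(best.fun,1),[int(m.sum()) for m,_ in obs.values()]);return p
E
python3 - <<'E'
from h import *
p=fit([.585,.307,.035,157,45])
a,b=np.radians(p[3]),np.radians(p[4]);B=box(p[:3],a,b);print('lowest corner',B[B[:,2].argmin()],'lid c',p[:3]+.084*np.r_[np.cos(a)*np.cos(b),np.sin(a)*np.cos(b),np.sin(b)])
togo(p[:3],157-90)
E
```

```text
fit [5.88900e-01 3.05100e-01 1.30000e-02 1.55858e+02 5.20193e+01] cost 211.8 [965, 508]
lowest corner [ 0.58118667  0.33594894 -0.00236415] lid c [0.54177168 0.32621855 0.07923106]
tcp [0.5443 0.3239 0.1005] yaw 67.04 tilt [-0. -0.] go now-axes [-0.485  0.001  0.875] after-twist axes [-0.485  0.001  0.875] twist 0.01
```

The tin is at about 52°, with its base edge on the table. I'll push the pinch along the arc until it passes the balance point.

apply_moves --targets '[{"translation": [-0.05,0,-0.02],"twist": 0,"hand": 0.467},{"translation": [-0.05,0,-0.01],"twist": 0,"hand": 0.467},{"translation": [-0.05,0,-0.01],"twist": 0,"hand": 0.467},{"translation": [-0.05,0,0],"twist": 0,"hand": 0.467},{"translation": [0,0,0],"twist": 0,"hand": 0.467},{"translation": [0,0,0],"twist": 0,"hand": 0.467}]'

```text
time: 16.5
tool_pos: [0.5632, 0.3159, 0.1044]
tool_rot: [0.0, 0.199, 0.98, -0.0]
contact_force: [0.1, -1.2, -0.5]
gripper_width: 0.467
grasp_force: 3.8
```

```bash
cat >> h.py <<'E'
def rep(x0):
    p=fit(x0);a,b=np.radians(p[3]),np.radians(p[4]);B=box(p[:3],a,b);print('low',B[:,2].min().round(4),'lid c',(p[:3]+.084*np.r_[np.cos(a)*np.cos(b),np.sin(a)*np.cos(b),np.sin(b)]).round(4))
    s=state();print('F',np.round(s['contact_force'],1),'T',np.round(s['ft_torque'],2),round(s['grasp_force'],1),round(s['gripper_width'],3),round(s['time'],2));togo(p[:3],p[3]-90);return p
E
python3 -c "
from h import *
rep([.588,.306,.013,157,60])"
```

```text
fit [5.896000e-01 3.049000e-01 6.900000e-03 1.561476e+02 6.702440e+01] cost 302.7 [906, 464]
low -0.0028 lid c [0.5596 0.3182 0.0843]
F [-0.9  0.2 -1.4] T [-0.15 -0.06  0.03] 3.8 0.468 16.6
tcp [0.5628 0.3161 0.1044] yaw 67.04 tilt [ 0. -0.] go now-axes [-0.29   0.002  0.975] after-twist axes [-0.29   0.006  0.975] twist 0.15
```

apply_moves --targets '[{"translation": [-0.05,0,0],"twist": 0,"hand": 0.467},{"translation": [-0.05,0,0],"twist": 0,"hand": 0.467},{"translation": [-0.06,0,0],"twist": 0,"hand": 0.467},{"translation": [-0.06,0,0.01],"twist": 0,"hand": 0.467},{"translation": [-0.04,0,0.01],"twist": 0,"hand": 0.467},{"translation": [0,0,0],"twist": 0,"hand": 0.467},{"translation": [0,0,0],"twist": 0,"hand": 0.467}]'

```text
time: 17.3
tool_pos: [0.5871, 0.3058, 0.1024]
tool_rot: [0.0, 0.199, 0.98, -0.0]
contact_force: [1.1, -0.1, 0.5]
gripper_width: 0.467
grasp_force: 3.8
```

```bash
python3 -c "
from h import *
rep([.59,.304,.002,157,82])"
```

```text
fit [ 5.887000e-01  3.052000e-01 -1.200000e-03  1.565169e+02  8.710170e+01] cost 401.0 [775, 400]
low -0.0025 lid c [0.5848 0.3069 0.0826]
F [ 1.3 -1.5  0.5] T [-0.21 -0.06  0.01] 3.8 0.465 17.4
tcp [0.5868 0.3059 0.1025] yaw 67.04 tilt [ 0. -0.] go now-axes [-2.000e-02  1.000e-03  1.037e+00] after-twist axes [-2.000e-02  1.000e-03  1.037e+00] twist 0.09
```

apply_moves --targets '[{"translation": [-0.03,0,0.01],"twist": 0,"hand": 0.467},{"translation": [0,0,0],"twist": 0,"hand": 0.467},{"translation": [0,0,0],"twist": 0,"hand": 0.475},{"translation": [0,0,0],"twist": 0,"hand": 0.5},{"translation": [0,0,0],"twist": 0,"hand": 0.6},{"translation": [0,0,0],"twist": 0,"hand": 0.8},{"translation": [0,0,-0.2],"twist": 0,"hand": 0.9},{"translation": [0,0,-0.4],"twist": 0,"hand": 0.9}]'

```text
time: 18.2
tool_pos: [0.5866, 0.3038, 0.157]
tool_rot: [-0.004, 0.199, 0.98, -0.002]
contact_force: [0.5, -0.5, 0.3]
gripper_width: 0.894
grasp_force: 0.0
```

apply_moves --targets '[{"translation": [0.3,0,-0.3],"twist": 0,"hand": 0.9},{"translation": [0.3,0,-0.3],"twist": 0,"hand": 0.9},{"translation": [0,0,0],"twist": 0,"hand": 0.9},{"translation": [0,0,0],"twist": 0,"hand": 0.9},{"translation": [0,0,0],"twist": 0,"hand": 0.9}]'

```text
time: 18.7
tool_pos: [0.5339, 0.3277, 0.2198]
tool_rot: [-0.001, 0.199, 0.98, -0.001]
contact_force: [-1.2, 0.5, -0.3]
gripper_width: 0.899
grasp_force: 0.0
```

```bash
python3 - <<'E'
from h import *
p=rep([.588,.305,0,157,89])
im,o=meas()
for v in o: print(v)
hsv=cv2.cvtColor(im,cv2.COLOR_RGB2HSV)
x=p;a=np.radians(157);D=np.array([np.cos(a),np.sin(a)]);N=np.array([-D[1],D[0]])
T=np.array([np.r_[p[:2]+D*i*.02+N*j*.02,.093] for i,j in((1,1),(1,-1),(-1,-1),(-1,1))])
print('pred lid top',proj('wrist',T).round().tolist())
E
```

```text
fit [ 5.885000e-01  3.048000e-01 -4.300000e-03  1.573685e+02  9.349300e+01] cost 447.3 [720, 363]
low -0.0058 lid c [0.5932 0.3028 0.0795]
F [-0.2 -0.  -1. ] T [ 0.   -0.   -0.04] 0.0 0.898 18.8
tcp [0.5339 0.3275 0.2192] yaw 66.99 tilt [-0.003 -0.001] go now-axes [-0.595  0.01   2.234] after-twist axes [-0.595  0.006  2.234] twist -0.07
([236, 197, 52, 71, 1929], [262.0, 220.0])
([144, 250, 35, 53, 634], [160.0, 276.0])
([343, 250, 35, 53, 620], [360.0, 276.0])
([85, 272, 55, 42, 1206], [113.0, 293.0])
([0, 313, 55, 57, 1448], [23.0, 341.0])
([197, 333, 59, 28, 954], [226.0, 344.0])
([111, 364, 23, 20, 290], [123.0, 376.0])
([492, 221, 20, 87, 1101], [503.0, 265.0])
([241, 230, 43, 44, 1788], [261.0, 252.0])
pred lid top [[239.0, 234.0], [283.0, 234.0], [282.0, 271.0], [240.0, 271.0]]
```

The tin now stands upright at about (0.590, 0.304) and is released. Before taking it again I'll re-measure the gap from straight above.

```bash
python3 -c "
from h import *
togo([.62,.03,.25],96)"
```

```text
tcp [0.534  0.3275 0.2193] yaw 66.99 tilt [-0.003 -0.001] go now-axes [-1.954 -2.403 -0.305] after-twist axes [-0.543 -3.049 -0.305] twist -5.06
```

apply_moves --targets '[{"translation": [0,0,-0.1],"twist": -1,"hand": 0.9},{"translation": [0,0,-0.1],"twist": -1,"hand": 0.9},{"translation": [0,0,-0.1],"twist": -1,"hand": 0.9},{"translation": [0,0,0],"twist": -1,"hand": 0.9},{"translation": [0,0,0],"twist": -1,"hand": 0.9},{"translation": [-0.08,-0.44,0],"twist": 0,"hand": 0.9},{"translation": [-0.08,-0.44,0],"twist": 0,"hand": 0.9},{"translation": [-0.08,-0.44,0],"twist": 0,"hand": 0.9}]'

```text
time: 19.65
tool_pos: [0.5713, 0.1977, 0.2501]
tool_rot: [-0.001, -0.05, 0.999, -0.0]
contact_force: [0.6, 0.0, -0.4]
gripper_width: 0.898
grasp_force: 0.0
```

apply_moves --targets '[{"translation": [-0.08,-0.44,0],"twist": 0,"hand": 0.9},{"translation": [-0.08,-0.44,0],"twist": 0,"hand": 0.9},{"translation": [-0.08,-0.44,0],"twist": 0,"hand": 0.9},{"translation": [-0.06,-0.4,0],"twist": 0,"hand": 0.9},{"translation": [0,0,0],"twist": 0,"hand": 0.9},{"translation": [0,0,0],"twist": 0,"hand": 0.9},{"translation": [0,0,0],"twist": 0,"hand": 0.9},{"translation": [0,0,0],"twist": 0,"hand": 0.9}]'

```text
time: 20.45
tool_pos: [0.6177, 0.0323, 0.251]
tool_rot: [-0.0, -0.05, 0.999, 0.0]
contact_force: [0.3, 0.4, -0.2]
gripper_width: 0.903
grasp_force: 0.0
```

```bash
python3 - <<'E'
from h import *
togo([.62,.03,.25],96)
im=save('wrist','g1.png');hsv=cv2.cvtColor(im,cv2.COLOR_RGB2HSV)
m=cv2.inRange(hsv,(5,100,120),(25,255,255));cs=[]
for c in cv2.findContours(m,0,cv2.CHAIN_APPROX_NONE)[0]:
    if cv2.contourArea(c)>400:
        W=atz('wrist',c.reshape(-1,2),.105)[:,:2].astype(np.float32)*1000
        r=cv2.minAreaRect(W); print(cv2.boundingRect(c),cv2.contourArea(c),'rect mm',np.round(r[0],1),np.round(r[1],1),round(r[2],1))
r=regions_of('wrist','stand')
for q in r[:1]:
    pts=cv2.findContours(q['pixels'].astype(np.uint8),0,1)[0];b=max(pts,key=cv2.contourArea)
    W=atz('wrist',b.reshape(-1,2),.022)[:,:2].astype(np.float32)*1000;print('stand',q['score'],cv2.boundingRect(b),cv2.minAreaRect(W))
togo([.62,.03,.25],96)
E
```

```text
tcp [0.6177 0.0323 0.251 ] yaw 95.78 tilt [-0.001  0.   ] go now-axes [-0.02  -0.025  0.01 ] after-twist axes [-0.02  -0.025  0.01 ] twist -0.04
(98, 361, 35, 23) 527.0 rect mm [ 872.3 -123.1] [36.5 43.6] 7.2
(213, 196, 84, 9) 562.5 rect mm [631.4  28.2] [ 8.  79.5] 6.6
(305, 168, 48, 44) 1831.5 rect mm [614.8  96.3] [42.8 42.7] 5.8
(148, 168, 55, 45) 1875.0 rect mm [630.2 -48.8] [43.4 53.1] 8.2
(83, 168, 53, 44) 1920.0 rect mm [ 635.7 -109.4] [42.9 45.9] 5.7
(98, 134, 255, 61) 3767.0 rect mm [600.7  -1. ] [ 55.6 227.9] 6.5
(0, 85, 27, 74) 1267.5 rect mm [ 583.8 -193.7] [23.6 66.5] 80.3
stand 0.88 (99, 131, 254, 74) ((627.2438354492188, -7.6512908935546875), (90.01909637451172, 298.02716064453125), 6.715446949005127)
tcp [0.6178 0.0323 0.2513] yaw 95.78 tilt [-0.  0.] go now-axes [-0.02  -0.025  0.013] after-twist axes [-0.019 -0.025  0.013] twist -0.04
```

```bash
python3 -c "
from h import *
togo([.556,.319,.22],67)"
```

```text
tcp [0.6178 0.0323 0.2513] yaw 95.78 tilt [-0.  0.] go now-axes [0.326 2.915 0.313] after-twist axes [1.689 2.398 0.313] twist 5.02
```

apply_moves --targets '[{"translation": [0.05,0.45,0],"twist": 0,"hand": 0.9},{"translation": [0.05,0.45,0],"twist": 0,"hand": 0.9},{"translation": [0.05,0.45,0],"twist": 0,"hand": 0.9},{"translation": [0.05,0.45,0],"twist": 0,"hand": 0.9},{"translation": [0.05,0.45,0],"twist": 0,"hand": 0.9},{"translation": [0.05,0.45,0],"twist": 0,"hand": 0.9},{"translation": [0.03,0.21,0],"twist": 0,"hand": 0.9}]'

```text
time: 21.25
tool_pos: [0.5545, 0.3215, 0.2515]
tool_rot: [0.0, -0.052, 0.999, 0.001]
contact_force: [1.0, -0.1, -0.1]
gripper_width: 0.898
grasp_force: 0.0
```

apply_moves --targets '[{"translation": [0,0,0.15],"twist": 1,"hand": 0.9},{"translation": [0,0,0.15],"twist": 1,"hand": 0.9},{"translation": [0,0,0],"twist": 1,"hand": 0.9},{"translation": [0,0,0],"twist": 1,"hand": 0.9},{"translation": [0,0,0],"twist": 1,"hand": 0.9},{"translation": [0,0,0],"twist": 0,"hand": 0.9},{"translation": [0,0,0],"twist": 0,"hand": 0.9},{"translation": [0,0,0],"twist": 0,"hand": 0.9}]'

```text
time: 22.05
tool_pos: [0.5562, 0.3176, 0.2214]
tool_rot: [0.0, 0.198, 0.98, 0.0]
contact_force: [-0.7, 0.6, 0.0]
gripper_width: 0.897
grasp_force: 0.0
```

```bash
python3 - <<'E'
from h import *
im=save('wrist','l1.png');hsv=cv2.cvtColor(im,cv2.COLOR_RGB2HSV)
m=cv2.inRange(hsv,(5,60,150),(35,255,255))
for c in cv2.findContours(m,0,cv2.CHAIN_APPROX_NONE)[0]:
    if cv2.contourArea(c)>400:
        W=atz('wrist',c.reshape(-1,2),.093)[:,:2].astype(np.float32)*1000
        r=cv2.minAreaRect(W); print(cv2.boundingRect(c),cv2.contourArea(c),'rect mm',np.round(r[0],1),np.round(r[1],1),round(r[2],1))
x=262;print([(y,hsv[y,x].tolist()) for y in range(180,280,3)])
togo([.59,.3045,.097],67)
E
```

```text
(61, 231, 82, 77) 574.5 rect mm [565.7 135.8] [ 20.9 124.4] 14.7
(495, 205, 17, 82) 855.5 rect mm [701.1 511.3] [15.5 92. ] 83.3
(240, 205, 44, 45) 1794.5 rect mm [588.1 305.4] [40.5 44.6] 67.2
[(180, [15, 2, 255]), (183, [15, 2, 255]), (186, [15, 2, 255]), (189, [15, 2, 255]), (192, [15, 2, 255]), (195, [15, 2, 255]), (198, [0, 0, 255]), (201, [0, 0, 255]), (204, [0, 0, 255]), (207, [17, 149, 250]), (210, [23, 125, 255]), (213, [25, 113, 255]), (216, [27, 104, 255]), (219, [27, 100, 255]), (222, [28, 98, 255]), (225, [28, 96, 255]), (228, [28, 96, 255]), (231, [27, 102, 255]), (234, [27, 104, 255]), (237, [26, 107, 255]), (240, [26, 110, 255]), (243, [25, 112, 255]), (246, [26, 112, 255]), (249, [12, 145, 216]), (252, [14, 63, 109]), (255, [16, 64, 108]), (258, [15, 66, 109]), (261, [15, 66, 109]), (264, [14, 63, 110]), (267, [14, 63, 109]), (270, [14, 63, 109]), (273, [14, 65, 110]), (276, [14, 66, 109]), (279, [14, 63, 109])]
tcp [0.5562 0.3176 0.2214] yaw 67.11 tilt [0. 0.] go now-axes [-0.362  0.011  1.244] after-twist axes [-0.362  0.012  1.244] twist 0.02
```

apply_moves --targets '[{"translation": [-0.18,0.01,0.1],"twist": 0,"hand": 0.9},{"translation": [-0.18,0,0.2],"twist": 0,"hand": 0.8},{"translation": [0,0,0.3],"twist": 0,"hand": 0.7},{"translation": [0,0,0.3],"twist": 0,"hand": 0.65},{"translation": [0,0,0.2],"twist": 0,"hand": 0.65},{"translation": [0,0,0.13],"twist": 0,"hand": 0.65},{"translation": [0,0,0],"twist": 0,"hand": 0.65},{"translation": [0,0,0],"twist": 0,"hand": 0.65}]'

```text
time: 22.9
tool_pos: [0.5904, 0.3045, 0.0992]
tool_rot: [0.0, 0.199, 0.98, 0.0]
contact_force: [0.2, 0.7, -0.4]
gripper_width: 0.65
grasp_force: 0.0
```

```bash
python3 -c "
from h import *
togo([.59,.3045,.097],67)"
```

```text
tcp [0.5904 0.3045 0.0992] yaw 67.05 tilt [0.001 0.   ] go now-axes [ 0.003 -0.001  0.022] after-twist axes [ 0.003 -0.001  0.022] twist 0.01
```

apply_moves --targets '[{"translation": [0,0,0.02],"twist": 0,"hand": 0.55},{"translation": [0,0,0],"twist": 0,"hand": 0.5},{"translation": [0,0,0],"twist": 0,"hand": 0.48},{"translation": [0,0,0],"twist": 0,"hand": 0.45},{"translation": [0,0,0],"twist": 0,"hand": 0.45},{"translation": [0,0,0],"twist": 0,"hand": 0.45}]'

```text
time: 23.5
tool_pos: [0.5905, 0.3044, 0.0975]
tool_rot: [0.001, 0.199, 0.98, 0.0]
contact_force: [-0.0, -0.8, 5.8]
gripper_width: 0.459
grasp_force: 37.4
```

apply_moves --targets '[{"translation": [0,0,-0.05],"twist": 0,"hand": 0.45},{"translation": [0,0,-0.15],"twist": 0,"hand": 0.45},{"translation": [0,0,-0.25],"twist": 0,"hand": 0.45},{"translation": [0,0,-0.3],"twist": 0,"hand": 0.45},{"translation": [0,0,-0.3],"twist": 0,"hand": 0.45},{"translation": [0,0,-0.25],"twist": 0,"hand": 0.45},{"translation": [0,0,-0.1],"twist": 0.5,"hand": 0.45},{"translation": [0,0,0],"twist": 1,"hand": 0.45}]'

```text
time: 24.3
tool_pos: [0.5908, 0.3047, 0.24]
tool_rot: [0.002, 0.273, 0.962, 0.001]
contact_force: [1.5, 0.2, -1.9]
gripper_width: 0.461
grasp_force: 37.1
```

apply_moves --targets '[{"translation": [0,0,0],"twist": 1,"hand": 0.45},{"translation": [0,0,0],"twist": 1,"hand": 0.45},{"translation": [0,0,0],"twist": 1,"hand": 0.45},{"translation": [0,0,0],"twist": 1,"hand": 0.45},{"translation": [0,0,0],"twist": 1,"hand": 0.45},{"translation": [0,0,0],"twist": 1,"hand": 0.45},{"translation": [0,0,0],"twist": 1,"hand": 0.45},{"translation": [0,0,0],"twist": 1,"hand": 0.45}]'

```text
time: 25.1
tool_pos: [0.5894, 0.3042, 0.2363]
tool_rot: [-0.0, 0.627, 0.779, -0.0]
contact_force: [-0.3, -0.2, -2.9]
gripper_width: 0.455
grasp_force: 37.0
```

apply_moves --targets '[{"translation": [0,0,0],"twist": 1,"hand": 0.45},{"translation": [0,0,0],"twist": 0.1,"hand": 0.45},{"translation": [0,0,0],"twist": 0,"hand": 0.45},{"translation": [0,0,0],"twist": 0,"hand": 0.45}]'

```text
time: 25.5
tool_pos: [0.5898, 0.3042, 0.2363]
tool_rot: [-0.0, 0.667, 0.745, -0.0]
contact_force: [0.9, 0.1, -1.8]
gripper_width: 0.454
grasp_force: 37.0
```

```bash
python3 -c "
from h import *
togo([.6232,.0272,.24],6.4)
print(state()['grasp_force'],state()['joint_pos'])"
```

```text
tcp [0.5898 0.3042 0.2363] yaw 6.38 tilt [-0. -0.] go now-axes [-2.79   0.024 -0.037] after-twist axes [-2.79   0.024 -0.037] twist -0.0
37.01284468173981 [3.64194349e-01 1.52479325e-01 1.53430431e+00 3.66718829e-05
 1.45502706e+00 2.52802067e-01]
```

apply_moves --targets '[{"translation": [-0.25,0,0],"twist": 0,"hand": 0.45},{"translation": [-0.4,0,0],"twist": 0,"hand": 0.45},{"translation": [-0.45,0,0],"twist": 0,"hand": 0.45},{"translation": [-0.45,0,0],"twist": 0,"hand": 0.45},{"translation": [-0.45,0.02,0],"twist": 0,"hand": 0.45},{"translation": [-0.4,0,0],"twist": 0,"hand": 0.45},{"translation": [-0.25,0,0],"twist": 0,"hand": 0.45},{"translation": [-0.14,0,0],"twist": 0,"hand": 0.45}]'

```text
time: 26.3
tool_pos: [0.6226, 0.0249, 0.2364]
tool_rot: [0.0, 0.668, 0.744, -0.0]
contact_force: [-0.1, 0.8, -3.2]
gripper_width: 0.458
grasp_force: 37.1
```

apply_moves --targets '[{"translation": [0,0,0],"twist": 0,"hand": 0.45},{"translation": [0,0,0],"twist": 0,"hand": 0.45},{"translation": [0,0,0],"twist": 0,"hand": 0.45}]'

```text
time: 26.6
tool_pos: [0.6224, 0.0285, 0.2362]
tool_rot: [-0.0, 0.667, 0.746, 0.0]
contact_force: [-0.2, 0.2, -2.7]
gripper_width: 0.459
grasp_force: 37.1
```

```bash
python3 - <<'E'
from h import *
togo([.6232,.0272,.1095],6.4)
fit([.6232,.0272,.14,96.4,90]); fit([.6148,.0958,.012,96.4,90]); fit([.6300,-.042,.012,96.4,90])
E
```

```text
tcp [0.6224 0.0285 0.2362] yaw 6.4 tilt [-0.     0.001] go now-axes [-0.015  0.007  1.267] after-twist axes [-0.015  0.007  1.267] twist 0.0
fit [6.22000e-01 2.75000e-02 1.29500e-01 9.49556e+01 8.80617e+01] cost 1399.2 [1469, 922]
fit [6.18900e-01 9.65000e-02 1.08000e-02 9.64171e+01 8.64579e+01] cost 726.3 [584, 928]
fit [ 6.324000e-01 -5.830000e-02  3.500000e-03  9.426710e+01  1.417269e+02] cost 1378.6 [1354, 667]
```

apply_moves --targets '[{"translation": [-0.01,0.01,0.15],"twist": 0,"hand": 0.45},{"translation": [0,0,0.25],"twist": 0,"hand": 0.45},{"translation": [0,0,0.25],"twist": 0,"hand": 0.45},{"translation": [0,0,0.2],"twist": 0,"hand": 0.45},{"translation": [0,0,0.15],"twist": 0,"hand": 0.45},{"translation": [0,0,0.1],"twist": 0,"hand": 0.45},{"translation": [0,0,0.05],"twist": 0,"hand": 0.45},{"translation": [0,0,0],"twist": 0,"hand": 0.45}]'

```text
time: 27.7
tool_pos: [0.6235, 0.0263, 0.1209]
tool_rot: [-0.0, 0.667, 0.745, -0.0]
contact_force: [-0.6, 0.6, -2.4]
gripper_width: 0.459
grasp_force: 37.0
```

```bash
python3 -c "
from h import *
togo([.6232,.0272,.1095],6.4)
s=state();print(s['contact_force'])"
```

```text
tcp [0.6235 0.0263 0.1209] yaw 6.3 tilt [-0.001  0.   ] go now-axes [ 0.009 -0.002  0.114] after-twist axes [ 0.009 -0.002  0.114] twist -0.02
[-0.6416264   0.60438977 -2.43620815]
```

apply_moves --targets '[{"translation": [0.01,0,0.03],"twist": 0,"hand": 0.45},{"translation": [0,0,0.03],"twist": 0,"hand": 0.45},{"translation": [0,0,0.02],"twist": 0,"hand": 0.45},{"translation": [0,0,0.01],"twist": 0,"hand": 0.45},{"translation": [0,0,0],"twist": 0,"hand": 0.45},{"translation": [0,0,0],"twist": 0,"hand": 0.45}]'

```text
time: 28.3
tool_pos: [0.6236, 0.0272, 0.1125]
tool_rot: [0.0, 0.667, 0.745, 0.0]
contact_force: [-1.2, -0.3, -2.1]
gripper_width: 0.459
grasp_force: 37.1
```

```bash
python3 - <<'E'
from h import *
togo([.6232,.0272,.1095],6.4)
print(state()['contact_force'])
# wrist view: tool x along +y; see +y neighbour and lids
im=save('wrist','f1.png');hsv=cv2.cvtColor(im,cv2.COLOR_RGB2HSV)
m=cv2.inRange(hsv,(5,100,120),(30,255,255))
for c in cv2.findContours(m,0,cv2.CHAIN_APPROX_NONE)[0]:
    if cv2.contourArea(c)>400:
        W=atz('wrist',c.reshape(-1,2),.105)[:,:2].astype(np.float32)*1000
        r=cv2.minAreaRect(W); print(cv2.boundingRect(c),cv2.contourArea(c),'rect mm',np.round(r[0],1),np.round(r[1],1),round(r[2],1))
E
```

```text
tcp [0.6236 0.0272 0.1125] yaw 6.3 tilt [ 0. -0.] go now-axes [-0.    -0.004  0.03 ] after-twist axes [ 0.    -0.004  0.03 ] twist -0.02
[-1.22627737 -0.31616726 -2.08371948]
(237, 328, 51, 17) 648.5 rect mm [629.4 -14.8] [27.4 11.1] 8.1
(219, 225, 84, 82) 6235.0 rect mm [623.6  28.8] [40.2 46.8] 6.3
(216, 77, 96, 96) 8424.5 rect mm [616.7  97.2] [38.8 38.9] 4.9
```

apply_moves --targets '[{"translation": [0,0,0.01],"twist": 0,"hand": 0.45},{"translation": [0,0,0.01],"twist": 0,"hand": 0.45},{"translation": [0,0,0.01],"twist": 0,"hand": 0.45},{"translation": [0,0,0],"twist": 0,"hand": 0.45},{"translation": [0,0,0],"twist": 0,"hand": 0.45}]'

```text
time: 28.85
tool_pos: [0.6236, 0.0273, 0.1096]
tool_rot: [0.0, 0.667, 0.745, 0.0]
contact_force: [-0.6, 0.5, 0.4]
gripper_width: 0.458
grasp_force: 37.3
```

apply_moves --targets '[{"translation": [0,0,0.01],"twist": 0,"hand": 0.45},{"translation": [0,0,0],"twist": 0,"hand": 0.46},{"translation": [0,0,0],"twist": 0,"hand": 0.465},{"translation": [0,0,0],"twist": 0,"hand": 0.48},{"translation": [0,0,0],"twist": 0,"hand": 0.55},{"translation": [0,0,0],"twist": 0,"hand": 0.65},{"translation": [0,0,-0.1],"twist": 0,"hand": 0.75},{"translation": [0,0,-0.3],"twist": 0,"hand": 0.8}]'

```text
time: 29.65
tool_pos: [0.6211, 0.0274, 0.1452]
tool_rot: [-0.003, 0.667, 0.745, -0.002]
contact_force: [-0.1, 0.8, -0.3]
gripper_width: 0.796
grasp_force: 0.0
```

apply_moves --targets '[{"translation": [0,-0.3,-0.4],"twist": 0,"hand": 0.8},{"translation": [0,0,-0.4],"twist": 0,"hand": 0.8},{"translation": [0,0,-0.3],"twist": 0,"hand": 0.8},{"translation": [0,0,0],"twist": 0,"hand": 0.8},{"translation": [0,0,0],"twist": 0,"hand": 0.8},{"translation": [0,0,0],"twist": 0,"hand": 0.8}]'

```text
time: 30.25
tool_pos: [0.593, 0.024, 0.2568]
tool_rot: [-0.001, 0.667, 0.745, -0.001]
contact_force: [-0.8, 0.3, 0.5]
gripper_width: 0.799
grasp_force: 0.0
```

```bash
python3 - <<'E'
from h import *
togo([.6232,.0272,.26],6.4)
im=save('wrist','f2.png');hsv=cv2.cvtColor(im,cv2.COLOR_RGB2HSV)
m=cv2.inRange(hsv,(5,100,140),(30,255,255))
for c in cv2.findContours(m,0,cv2.CHAIN_APPROX_NONE)[0]:
    if cv2.contourArea(c)>300:
        W=atz('wrist',c.reshape(-1,2),.105)[:,:2].astype(np.float32)*1000
        r=cv2.minAreaRect(W); print(cv2.boundingRect(c),cv2.contourArea(c),'rect mm',np.round(r[0],1),np.round(r[1],1),round(r[2],1))
for cam in('scene','side'):
  grab_frame(cam)
  for q in('tin','jug','cup','date_dish','caddy'):
    for r in recognise(cam,q)[:5]: print(cam,q,round(r['score'],2),np.round(r['point'],3))
E
```

```text
tcp [0.593  0.024  0.2568] yaw 6.3 tilt [-0.002  0.   ] go now-axes [-0.002  0.303 -0.032] after-twist axes [-0.002  0.303 -0.032] twist -0.02
(269, 282, 36, 37) 1008.0 rect mm [ 635.8 -105.8] [38.8 48.4] 6.5
(271, 228, 38, 40) 1406.5 rect mm [629.4 -40.2] [38.4 46.4] 9.4
(463, 211, 49, 122) 893.5 rect mm [849.6 -51.5] [ 10.6 153.3] 0.2
(272, 162, 43, 42) 1631.5 rect mm [622.5  29.3] [39.3 40.8] 6.5
(274, 85, 46, 47) 1933.5 rect mm [615.8  97.3] [38.9 39. ] 4.6
scene tin 0.95 [ 0.653 -0.035  0.075]
scene tin 0.85 [0.641 0.034 0.079]
scene tin 0.79 [0.635 0.101 0.077]
scene tin 0.69 [ 0.655 -0.102  0.08 ]
scene tin 0.29 [ 0.439 -0.013  0.06 ]
scene jug 0.61 [ 0.607 -0.307  0.065]
scene jug 0.54 [0.663 0.033 0.015]
scene cup 0.86 [0.754 0.171 0.035]
scene cup 0.62 [0.763 0.021 0.039]
scene cup 0.17 [ 0.61  -0.31   0.068]
scene date_dish 0.78 [ 0.439 -0.014  0.062]
scene date_dish 0.68 [ 0.652 -0.039  0.078]
scene caddy 0.88 [ 0.799 -0.116  0.067]
side tin 0.97 [0.615 0.009 0.087]
side tin 0.84 [ 0.629 -0.133  0.079]
side tin 0.78 [0.602 0.083 0.085]
side tin 0.76 [ 0.615 -0.06   0.089]
side tin 0.59 [0.745 0.356 0.02 ]
side cup 0.87 [0.761 0.163 0.036]
side cup 0.57 [0.766 0.028 0.039]
side cup 0.44 [ 0.412 -0.041  0.06 ]
side date_dish 0.65 [ 0.415 -0.038  0.06 ]
side caddy 0.58 [ 0.769 -0.152  0.072]
side caddy 0.32 [ 0.417 -0.039  0.06 ]
```

```bash
python3 -c "
from plant import *
print(job_done())"
```

```text
the job is handed in; nothing more can be done
None
```

The jug stands on the cork coaster, and the tin is in the gap, square with the row to a fraction of a degree and within about 2 mm of midway; I handed the job in at about 30 s with the robot clear.

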